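Load the dead-weight tester

TASK

Load the dead-weight tester for its full-load check: seat the weight carrier on the piston column, then build all four weights up on it, largest at the bottom and smallest on top, each one fully home and level on the piece below. Set every piece down gently without dropping it, since a blow spoils the piston, and leave the brass fitting, the loose gauge and the spanner where they are.

Things in the scene. Friction and masses are not known exactly. Their poses are not given: they have to be found in the camera images.
- column: fixed target: piston column, a steel collar 48 mm across on a 54 mm flange, in one of the bench's three ports. Origin: centre of its foot on the port deck, z up. The collar's flat top (shoulder) is 30 mm above the origin; from its middle stands the bare piston head, 20 mm across, tapering above 34 mm to 10 mm across at its top, 42 mm above the origin. No other port has a bare tapered piston.
- bench: fixed cream test bench, 500 mm long in y. Origin: under the middle port at table height. Three ports at y -160, 0, 160 mm on a port deck 75 mm high, from 42 mm nearer than the ports to 60 mm beyond; before it a valve deck 50 mm high to 110 mm nearer with white valves 75 mm high. The ports hold, in any order, the column, a blue plug and an upright black gauge, 80 mm across, 135 mm high.
- carrier: loose aluminium weight carrier, 140 g, right way up: flange 66 mm across, 14 to 20 mm above the underside, on a hub 40 mm across. Origin: centre of underside, z up. Hub recess, 26 mm across and 14 deep, drops over the piston head until the hub rests on the column's shoulder. On top the same 22/10 mm, 8 mm high spigot as the weights. Grip it across the flange's rim, tips 3 mm above the underside.
- disc66: largest of four loose round steel weights, about 480 g, right way up. 66 mm across, 20 mm thick (underside to flat top). Origin: centre of underside, z up. On top a conical spigot: 22 mm across at its foot, 10 at its top, 8 high; below a recess 26 mm across, 9 deep, fits over the spigot beneath, so it sits on the flat top below. Grip it across the rim, tips 3 mm above the underside.
- disc56: second largest of four loose round steel weights, about 300 g, right way up. 56 mm across, 18 mm thick (underside to flat top). Origin: centre of underside, z up. On top a conical spigot: 22 mm across at its foot, 10 at its top, 8 high; below a recess 26 mm across, 9 deep, fits over the spigot beneath, so it sits on the flat top below. Grip it across the rim, tips 3 mm above the underside.
- disc46: third largest of four loose round steel weights, about 175 g, right way up. 46 mm across, 16 mm thick (underside to flat top). Origin: centre of underside, z up. On top a conical spigot: 22 mm across at its foot, 10 at its top, 8 high; below a recess 26 mm across, 9 deep, fits over the spigot beneath, so it sits on the flat top below. Grip it across the rim, tips 3 mm above the underside.
- disc36: smallest of four loose round steel weights, about 90 g, right way up. 36 mm across, 14 mm thick (underside to flat top). Origin: centre of underside, z up. On top a conical spigot: 22 mm across at its foot, 10 at its top, 8 high; below a recess 26 mm across, 9 deep, fits over the spigot beneath, so it sits on the flat top below. Grip it across the rim, tips 3 mm above the underside.
- adapter: loose bystander: brass hexagon pipe fitting standing upright on the table among the weights, 28 mm across, 46 mm high. Origin: centre of its underside.
- loose_gauge: loose bystander: black pressure gauge 80 mm across and 30 mm thick lying on its back beyond the left (+y) end of the bench, brass stem pointing along its -x. Origin: centre of the case's underside.
- spanner: loose bystander: steel spanner 160 mm long lying beyond the right (-y) end of the bench, its length along its own x. Origin: on its underside, about mid-length.

How it is judged (in metres and radians):
At the end, for the whole second after the job is handed in: Carrier seated on the column's shoulder; on it, from the bottom up, the 66, 56, 46 and 36 mm weights: each piece within 6 mm of the centre of the one below, its underside within 3 mm of its seat, tilted under 0.08 rad, at rest (under 0.02 m/s) (horizontal distance between carrier and column below 0.006 m and z of carrier in the frame of column between 0.027 and 0.033 m and horizontal distance between disc66 and carrier below 0.006 m and z of disc66 in the frame of carrier between 0.017 and 0.023 m and horizontal distance between disc56 and disc66 below 0.006 m and z of disc56 in the frame of disc66 between 0.017 and 0.023 m and horizontal distance between disc46 and disc56 below 0.006 m and z of disc46 in the frame of disc56 between 0.015 and 0.021 m and horizontal distance between disc36 and disc46 below 0.006 m and z of disc36 in the frame of disc46 between 0.013 and 0.019 m and angle between each of carrier, disc66, disc56, disc46, disc36's own z axis and vertical below 0.08 rad and linear speed of each of carrier, disc66, disc56, disc46, disc36 below 0.02 m/s); the robot touches nothing.
It fails at once if a piece is dropped (falls free of the fingers at over 0.5 m/s, a fall of some 13 mm) ((linear speed of carrier above 0.5 m/s and contact force between carrier and the fingers below 0.05 N) or (linear speed of disc66 above 0.5 m/s and contact force between disc66 and the fingers below 0.05 N) or (linear speed of disc56 above 0.5 m/s and contact force between disc56 and the fingers below 0.05 N) or (linear speed of disc46 above 0.5 m/s and contact force between disc46 and the fingers below 0.05 N) or (linear speed of disc36 above 0.5 m/s and contact force between disc36 and the fingers below 0.05 N)).
It fails at once if the brass fitting is pushed aside (over 25 mm) (distance of adapter from where it was at the start of the episode above 0.025 m).
It fails at once if the loose gauge is pushed aside (over 25 mm) (distance of loose_gauge from where it was at the start of the episode above 0.025 m).
It fails at once if the spanner is pushed aside (over 25 mm) (distance of spanner from where it was at the start of the episode above 0.025 m).
It also fails if it takes over 138 s, if anything falls off the work surface, if the arm or the gripper's body presses on something with over 40 N, if the wrist force passes 120 N, or if a joint passes its speed limit or range.

ROBOT

A 6-joint arm with a two-finger parallel gripper is mounted at the origin on the work surface. World frame = base frame: x ahead of the robot, y to its left, z up, the work surface at z = 0. Lengths are in m, angles in degrees, forces in N, time in s.
With the tool pointing down it reaches from about 0.375 to 0.9 m from the base axis. Payload 3.1 kg.
Tool frame: the origin (TCP) lies between the finger pads; the fingertips stand 22 mm ahead of it and the grasp point (between the pads) lies 3 mm ahead of it (bot.tip_extent is the distance from the TCP to the fingertips, in m); y points along the fingers, z is the direction in which the jaws open and shut, and the axes are right-handed (so a half turn about y gives the same grasp; the last joint's range is limited). The gripper opens to 87 mm and grips with 3 to 60 N. Pads are 19 mm wide; open, the fingers measure 117 mm over their backs; the gripper's body (75 mm by 190 mm) begins 51 mm behind the grasp point.
Start: joints at [-87.577, 30.224, 82.088, -0, 67.689, -10.227], TCP at [0.137, -0.61, 0.245] pointing down, gripper open.
Joint ranges: [-176.69, 176.69], [-43.24, 126.21], [12.49, 139.97], [-82, 262], [0, 151.66], [-163.58, 163.58]. Speed limits (degrees/s): [159.86, 159.86, 180, 180, 180, 180].

INTERFACE

Orientations are given as a 3x3 rotation matrix whose columns are the frame's x, y, z axes.
In Python, from rig import bot, eyes, models gives the robot as it stands. The module is installed in compiled form; this text tells all that it offers.
- The arm moves only by the tool arm_command, never from a script. Its arguments are lists of equal length, an entry for each row: "translation": the shift along the tool's x, y, z each as a share of 0.08 m, from -1 to 1, a list of three; "rotation": the turn, a rotation vector about the tool's x, y, z each as a share of 60 degrees, from -1 to 1, a list of three; "grip": the closure, from -1 (fully open) to 1 (shut), so that 0 is half open. In form: {"translation": [[x, y, z], ...], "rotation": [[rx, ry, rz], ...], "grip": [grip, ...]}. A call has 1 to 5 rows; each row is the pose to reach, as a shift and turn from the pose commanded when the call began, along the tool's axes at that moment; what a row does not reach only later rows make up. A row lasts 1/10 s, in which the tool goes at most 50 mm and 8.59 degrees, less where a joint would pass 70% of its speed; a pose out of reach is approached as far as the arm can. A call with a number of a shift or a turn outside -1 to 1 is refused whole. A call with a gripper value outside its range is refused whole. The fingers move at their own pace and stop on an object; the grip force is fixed at half the most. Time passes only in rows, so rows that repeat a pose let the fingers close. It gives the time, the measured TCP pose, the force and the opening at its end, in the units of the state.
- bot.read_state(): the state, without advancing time (a new reading comes with each control period).
- eyes.capture(name): name is "side" or "top" or "wrist"; returns a dict with "image" (480x640x3 uint8, blue, green, red), "mtx" (3x3 intrinsics, pixels), "rvec" (rotation vector, rad) and "tvec" (3), from world to camera coordinates, as OpenCV has them; the wrist camera has in their place "hand_eye" (4x4, takes a point from camera to tool coordinates, whose origin is the TCP and whose axes are the tool frame's). Camera axes: x right, y down, z forward; pixel columns grow to the right and rows downward; lengths in m; the calibration is good to about 2 mm. The wrist camera is an equidistant fisheye: a pixel r from the principal point sees the ray r / f radians off the axis. A picture is of the moment at which its call begins: read the wrist's pose just before it. There is no depth.
- bot.hand_in(): hands the job in, once; it reports no verdict.
Trained networks look in the newest picture that a camera, given by its name, has taken for a name from the list of things; names that differ only in an ending like _2 or _b are one class to them, and where a whole thing is asked for, a point or a joint stands for the part that bears it (a point fixed in the world has none). Each returns a list of dicts, best first, with "conf" (0 to 1); they miss things now and then, are a little off and sometimes report something else, mostly with a low value. They report only what shows in the picture. A call takes as long as a camera call.
- models.recognise(camera, thing): "extent" ([left, top, right, bottom] as shares, 0 to 1, of the picture: columns of its width, rows of its height, round what is visible of it).
- models.spot_point(camera, thing): "point" ([column, row] as shares, 0 to 1, of the picture: columns of its width, rows of its height: a listed point, or the origin of a listed thing).
The state is a dict: "time_s": time; "joint_positions": joint angles; "qvel": joint speeds; "tau": joint torques, N m; "position": TCP position; "tcp_rot": TCP orientation; "force": force on the tool from outside, world axes, zero at the start; "moment": the same for the moment, N m; "opening": opening from 0.0 (shut) to 1.0 (fully open).
Only numpy, scipy, OpenCV 4.12 (cv2) and the standard library are available. Lean on these libraries where they do the work, as an engineer would, in place of code of your own. Each camera call takes 0.05 s, during which the arm holds its last target. There are 200 camera calls.

## Working session

There is one attempt and no reset: what is moved stays moved. The work goes in short steps, Python scripts to look and compute and a tool call to move; the robot and the scene stay as the last step left them, time stands still between calls to the robot, and variables do not carry over. Pictures are saved under pics/ and viewed, about 12 in all and at most 16, crops included, and the job is handed in when it is done.

Besides the shell and the picture viewer there is one more tool, called after "Call:" as name(argument=value, ...) on one line, values as JSON. arm_command: Moves the arm, as the interface text tells. Shift numbers are shares of 0.08 m and turn numbers shares of 60 degrees, none past 1 either way. Its arguments: {"type":"object","properties":{"translation":{"type":"array"},"rotation":{"type":"array"},"grip":{"type":"array"}},"required":["translation","rotation","grip"]}

```bash
mkdir -p pics; cat > h.py <<'E'
import numpy as np, cv2
from rig import bot, eyes, models
names=["column","carrier","disc66","disc56","disc46","disc36","adapter","loose_gauge","spanner"]
def ray(cap,uv):
    K=cap["mtx"]; R,_=cv2.Rodrigues(np.array(cap["rvec"],float)); t=np.array(cap["tvec"],float).reshape(3)
    d=R.T@np.linalg.inv(K)@np.array([uv[0],uv[1],1.]); return -R.T@t,d
def at_z(cap,uv,z):
    o,d=ray(cap,uv); return o+d*(z-o[2])/d[2]
def wray(cap,uv,st):
    K=np.array(cap["mtx"]);x=(uv[0]-K[0,2])/K[0,0];y=(uv[1]-K[1,2])/K[1,1];r=np.hypot(x,y)
    s=np.sin(r)/r if r>1e-9 else 1.; d=np.array([x*s,y*s,np.cos(r)])
    H=np.array(cap["hand_eye"]);R=np.array(st["tcp_rot"]);p=np.array(st["position"])
    return R@H[:3,3]+p, R@(H[:3,:3]@d)
def w_at_z(cap,uv,st,z):
    o,d=wray(cap,uv,st); return o+d*(z-o[2])/d[2]
E
python3 - <<'E'
from h import *
s=bot.read_state(); print(s["time_s"],s["position"],np.round(s["tcp_rot"],3).tolist(),s["opening"],bot.tip_extent)
for c in ["top","side"]:
    cap=eyes.capture(c); cv2.imwrite(f"pics/{c}0.png",cap["image"])
    print(c,"cam at",ray(cap,(320,240))[0].round(3))
    for n in names:
        for d in models.spot_point(c,n)[:2]:
            uv=np.array(d["point"])*[640,480]
            print(n,round(d["conf"],2),uv.round(1),at_z(cap,uv,0.075 if n=="column" else 0).round(4))
E
```

```text
0.0 [ 0.13688945 -0.60912788  0.24357783] [[-0.976, -0.0, 0.219], [-0.219, 0.002, -0.976], [-0.0, -1.0, -0.002]] 1.0005443572600639 0.022
top cam at [ 0.442 -0.002  1.091]
column 0.86 [237.4 203. ] [0.6538 0.1856 0.075 ]
carrier 0.58 [171.2 282.3] [0.4766 0.3614 0.    ]
disc66 0.7 [228.9 301.9] [0.4259 0.2202 0.    ]
disc66 0.65 [474.3 268.4] [ 0.4928 -0.3775  0.    ]
disc56 0.7 [228.9 301.9] [0.4259 0.2202 0.    ]
disc56 0.65 [474.3 268.4] [ 0.4928 -0.3775  0.    ]
disc46 0.7 [228.9 301.9] [0.4259 0.2202 0.    ]
disc46 0.65 [474.3 268.4] [ 0.4928 -0.3775  0.    ]
disc36 0.7 [228.9 301.9] [0.4259 0.2202 0.    ]
disc36 0.65 [474.3 268.4] [ 0.4928 -0.3775  0.    ]
adapter 0.52 [349.1 289.3] [ 0.4495 -0.0717  0.    ]
loose_gauge 0.74 [156.1 210.1] [0.6565 0.4023 0.    ]
spanner 0.3 [229.7 301.8] [0.4261 0.2184 0.    ]
side cam at [0.11  0.788 0.658]
carrier 0.83 [246.6 390.5] [0.4724 0.3627 0.    ]
disc66 0.84 [318.1 338.9] [0.4261 0.2155 0.    ]
disc66 0.65 [397.2 215.8] [ 0.4481 -0.2153  0.    ]
disc56 0.84 [318.1 338.9] [0.4261 0.2155 0.    ]
disc56 0.65 [397.2 215.8] [ 0.4481 -0.2153  0.    ]
disc46 0.84 [318.1 338.9] [0.4261 0.2155 0.    ]
disc46 0.65 [397.2 215.8] [ 0.4481 -0.2153  0.    ]
disc36 0.84 [318.1 338.9] [0.4261 0.2155 0.    ]
disc36 0.65 [397.2 215.8] [ 0.4481 -0.2153  0.    ]
adapter 0.65 [377.9 246.1] [ 0.441  -0.0833  0.    ]
loose_gauge 0.61 [140.  367.4] [0.6524 0.4038 0.    ]
```

View pics/top0.png

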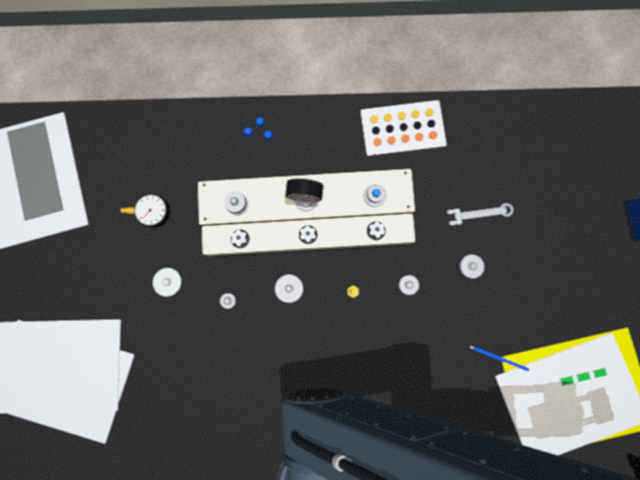

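View pics/side0.png

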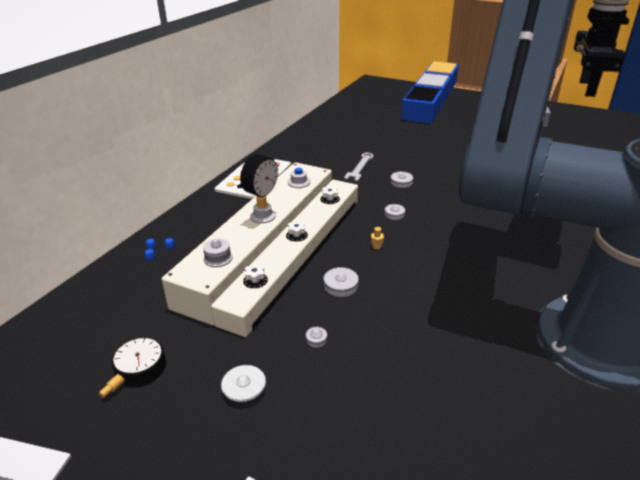

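The top view, left to right, shows the carrier (166,282), disc36 (228,300), disc66 (289,289), the brass fitting (353,291), disc46 (409,285) and disc56 (472,266). The column stands in the left port (235,202), the gauge in the middle and the plug on the right. The side view agrees. I'll square the tool (jaws along world y) and move toward the column.

Call:
arm_command(translation=[[-1,0,0],[-1,0,0],[-1,0,0]], rotation=[[0,0.211,0],[0,0.211,0],[0,0.211,0]], grip=[-1,-1,-1])

```text
time_s: 1.3
position: [0.2186, -0.5909, 0.2446]
tcp_rot: [[-1.0, 0.002, 0.003], [-0.003, 0.001, -1.0], [-0.002, -1.0, -0.001]]
force: [-0.2, 0.1, -0.1]
opening: 1.003
```

Call:
arm_command(translation=[[-1,0,-1],[-1,0,-1],[-1,0,-1]], rotation=[[0,0,0],[0,0,0],[0,0,0]], grip=[-1,-1,-1])

```text
time_s: 1.6
position: [0.297, -0.5084, 0.2444]
tcp_rot: [[-1.0, 0.0, 0.004], [-0.004, 0.003, -1.0], [-0.0, -1.0, -0.003]]
force: [0.3, 0.2, -0.3]
opening: 1.0
```

Call:
arm_command(translation=[[-1,0,-1],[-1,0,-1],[-1,0,-1]], rotation=[[0,0,0],[0,0,0],[0,0,0]], grip=[-1,-1,-1])

```text
time_s: 1.9
position: [0.3768, -0.4293, 0.2446]
tcp_rot: [[-1.0, 0.0, 0.004], [-0.004, 0.002, -1.0], [-0.0, -1.0, -0.002]]
force: [0.2, 0.4, -0.3]
opening: 0.997
```

Call:
arm_command(translation=[[-1,0,-1],[-1,0,-1],[-1,0,-1]], rotation=[[0,0,0],[0,0,0],[0,0,0]], grip=[-1,-1,-1])

```text
time_s: 2.2
position: [0.457, -0.3501, 0.2447]
tcp_rot: [[-1.0, 0.001, 0.004], [-0.004, 0.0, -1.0], [-0.001, -1.0, -0.0]]
force: [-0.8, -1.1, 0.1]
opening: 0.997
```

Call:
arm_command(translation=[[-1,0,-1],[-1,0,-1],[-1,0,-1]], rotation=[[0,0,0],[0,0,0],[0,0,0]], grip=[-1,-1,-1])

```text
time_s: 2.5
position: [0.5373, -0.2707, 0.2447]
tcp_rot: [[-1.0, 0.001, 0.003], [-0.003, -0.0, -1.0], [-0.001, -1.0, 0.0]]
force: [-1.2, -0.4, -0.3]
opening: 1.001
```

Call:
arm_command(translation=[[0,0,-1],[0,0,-1]], rotation=[[0,0,0],[0,0,0]], grip=[-1,-1])

```text
time_s: 2.7
position: [0.5343, -0.1917, 0.2442]
tcp_rot: [[-1.0, -0.001, 0.0], [-0.0, 0.0, -1.0], [0.001, -1.0, -0.0]]
force: [0.0, -0.3, 0.5]
opening: 0.999
```

Call:
arm_command(translation=[[0,0,-1],[0,0,-1]], rotation=[[0,0,0],[0,0,0]], grip=[-1,-1])

```text
time_s: 2.9
position: [0.5341, -0.1115, 0.2445]
tcp_rot: [[-1.0, -0.001, 0.0], [-0.0, -0.0, -1.0], [0.001, -1.0, 0.0]]
force: [-0.2, -0.2, 0.1]
opening: 0.998
```

Call:
arm_command(translation=[[0,0,-1],[0,0,-1]], rotation=[[0,0,0],[0,0,0]], grip=[-1,-1])

```text
time_s: 3.1
position: [0.5344, -0.0316, 0.2446]
tcp_rot: [[-1.0, -0.001, 0.0], [-0.0, -0.0, -1.0], [0.001, -1.0, 0.0]]
force: [-0.3, -0.5, -1.1]
opening: 0.999
```

Call:
arm_command(translation=[[0,0,-1],[0,0,-1]], rotation=[[0,0,0],[0,0,0]], grip=[-1,-1])

```text
time_s: 3.3
position: [0.5349, 0.0483, 0.2447]
tcp_rot: [[-1.0, -0.0, 0.0], [-0.0, -0.001, -1.0], [0.0, -1.0, 0.001]]
force: [-0.3, -0.4, -0.5]
opening: 1.0
```

Call:
arm_command(translation=[[0,0,-1],[0,0,-1],[0,0,-1]], rotation=[[0,0,0],[0,0,0],[0,0,0]], grip=[-1,-1,-1])

```text
time_s: 3.6
position: [0.5353, 0.1293, 0.2447]
tcp_rot: [[-1.0, 0.001, 0.004], [-0.004, -0.0, -1.0], [-0.001, -1.0, 0.0]]
force: [-0.3, -0.2, -0.2]
opening: 1.0
```

Call:
arm_command(translation=[[-1,0,-0.7],[-1,0,-0.7],[-1,0,-0.7],[-1,0,-0.7]], rotation=[[0,0,0],[0,0,0],[0,0,0],[0,0,0]], grip=[-1,-1,-1,-1])

```text
time_s: 4.0
position: [0.616, 0.1817, 0.2438]
tcp_rot: [[-1.0, -0.001, -0.001], [0.001, -0.002, -1.0], [0.001, -1.0, 0.002]]
force: [-0.2, 0.8, 0.5]
opening: 1.002
```

```bash
python3 - <<'E'
from h import *
s=bot.read_state(); c=eyes.capture("wrist"); cv2.imwrite("pics/w1.png",c["image"])
print(s["position"]); print(np.round(c["hand_eye"],4)); print(c["mtx"])
for z,n in [(.075,"column"),(0,"carrier"),(0,"disc66"),(0,"adapter")]:
    for d in models.spot_point("wrist",n)[:4]:
        uv=np.array(d["point"])*[640,480]; print(n,round(d["conf"],2),uv.round(1),w_at_z(c,uv,s,z).round(4))
E
```

```text
[0.61597808 0.18171279 0.24381033]
[[-4.000e-04  9.527e-01  3.038e-01 -8.440e-02]
 [ 1.300e-03 -3.038e-01  9.527e-01 -1.401e-01]
 [ 1.000e+00  7.000e-04 -1.100e-03 -3.000e-04]
 [ 0.000e+00  0.000e+00  0.000e+00  1.000e+00]]
[[371.64829954   0.         321.5863357 ]
 [  0.         371.64829954 237.97008805]
 [  0.           0.           1.        ]]
column 0.93 [315.2 182.1] [0.6509 0.1875 0.075 ]
carrier 0.89 [176.8 310.8] [0.4829 0.362  0.    ]
carrier 0.69 [312.  182.1] [0.6388 0.1921 0.    ]
disc66 0.83 [411.  332.1] [0.4556 0.0718 0.    ]
```

View pics/w1.png

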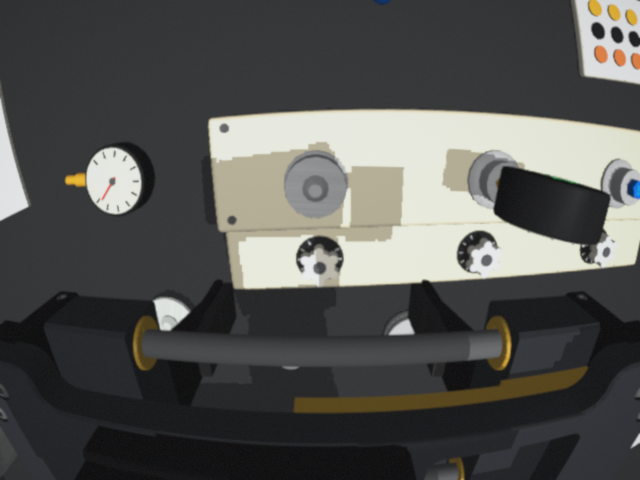

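The wrist view shows the column at (315,185) in the left port, with its collar and piston head visible. The gauge's case is at (550,205), and the carrier is partly hidden behind a finger at (170,310). I'll write an edge-based circle fit using the known radii and heights.

```bash
cat >> h.py <<'E'
from scipy.ndimage import map_coordinates
from scipy.optimize import minimize
def wproj(cap,P,st):
    H=np.array(cap["hand_eye"]);R=np.array(st["tcp_rot"]);p=np.array(st["position"])
    q=((P-p)@R-H[:3,3])@H[:3,:3]
    th=np.arctan2(np.hypot(q[:,0],q[:,1]),q[:,2]);n=np.hypot(q[:,0],q[:,1])+1e-12;K=np.array(cap["mtx"])
    return np.stack([K[0,0]*th*q[:,0]/n+K[0,2],K[1,1]*th*q[:,1]/n+K[1,2]],1)
A=np.linspace(0,2*np.pi,120,endpoint=False);CS=np.stack([np.cos(A),np.sin(A),0*A],1)
def fit(cap,st,xy,feats,rng=.012):
    """centre (x,y) whose circles (radius,height) lie best on image edges (radial contrast)"""
    g=cv2.GaussianBlur(cap["image"],(0,0),1.0).astype(float).mean(2)
    def score(c):
        t=0
        for r,z in feats:
            a,b=[wproj(cap,np.array([c[0],c[1],z])+CS*rr,st) for rr in (r-.0012,r+.0012)]
            v=[map_coordinates(g,[k[:,1],k[:,0]],order=1,mode="nearest") for k in (a,b)]
            t+=np.minimum(abs(v[0]-v[1]),25).mean()
        return t
    gr=np.arange(-rng,rng+1e-9,.0015)
    best=max(((xy[0]+i,xy[1]+j) for i in gr for j in gr),key=score)
    m=minimize(lambda c:-score(c),best,method="Nelder-Mead",options=dict(initial_simplex=np.array(best)+np.array([[0,0],[.001,0],[0,.001]]),xatol=1e-5))
    return m.x,-m.fun/len(feats)
def disc(D,T,z0=0): return [(D/2,z0+T),(.011,z0+T),(.005,z0+T+.008)]
COL=[(.024,.105),(.010,.109),(.005,.117)]
def overlay(cap,st,xy,feats,fn,box=None,k=1):
    im=cap["image"].copy()
    if k>1: im=cv2.resize(im,None,fx=k,fy=k,interpolation=cv2.INTER_CUBIC)
    for r,z in feats:
        for u in wproj(cap,np.array([xy[0],xy[1],z])+CS*r,st):
            cv2.circle(im,tuple(int(v) for v in (u*k+k/2-.5).round()),0,(0,0,255),-1)
    if box: im=im[box[1]*k:box[3]*k,box[0]*k:box[2]*k]
    cv2.imwrite(fn,im)
E
python3 - <<'E'
from h import *
s=bot.read_state(); c=eyes.capture("wrist")
x,v=fit(c,s,(.651,.1875),COL); print(x.round(4),v)
for f in COL: print(f,fit(c,s,x,[f],.005))
overlay(c,s,x,COL,"pics/w2.png",(240,120,400,240),4)
t=eyes.capture("top")
for n,(u,w),z in [("carrier",(166,282),.022),("d36",(228,300),.016),("d66",(289,289),.022),("adapter",(353,291),.046),("d46",(409,285),.018),("d56",(472,266),.02)]: print(n,at_z(t,(u,w),z).round(3))
E
```

```text
[0.6512 0.1868] 22.875733113587938
(0.024, 0.105) (array([0.65111795, 0.18673828]), np.float64(19.08124497402068))
(0.01, 0.109) (array([0.65145094, 0.18734488]), np.float64(25.0))
(0.005, 0.117) (array([0.65111171, 0.18720692]), np.float64(24.824132586586945))
carrier [0.477 0.367 0.022]
d36 [0.431 0.219 0.016]
d66 [0.453 0.073 0.022]
adapter [ 0.445 -0.078  0.046]
d46 [ 0.456 -0.213  0.018]
d56 [ 0.498 -0.365  0.02 ]
```

View pics/w2.png

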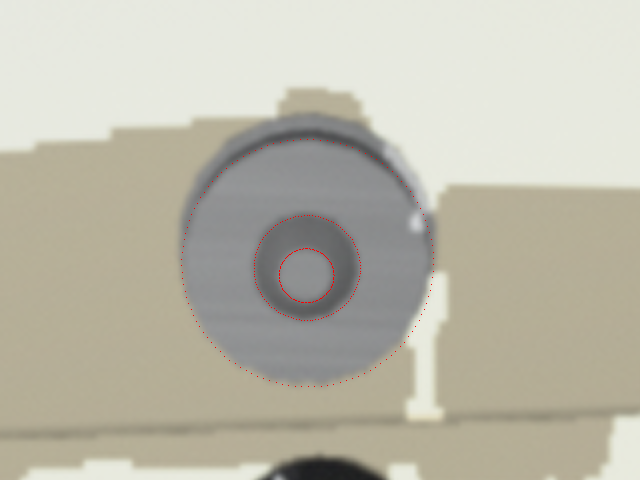

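The fit lies on the collar rim and both piston circles, which puts the column at (0.6512, 0.1869). Next is the carrier.

Call:
arm_command(translation=[[1,0,-1],[1,0,-1],[1,0,-1]], rotation=[[0,0,0],[0,0,0],[0,0,0]], grip=[-1,-1,-1])

```text
time_s: 4.65
position: [0.5306, 0.2659, 0.2446]
tcp_rot: [[-1.0, -0.004, 0.003], [-0.003, 0.001, -1.0], [0.004, -1.0, -0.001]]
force: [0.2, -1.3, -0.4]
opening: 1.002
```

Call:
arm_command(translation=[[1,0,-1],[1,0,-1],[1,0,-1]], rotation=[[0,0,0],[0,0,0],[0,0,0]], grip=[-1,-1,-1])

```text
time_s: 4.95
position: [0.4513, 0.3458, 0.2448]
tcp_rot: [[-1.0, -0.002, 0.004], [-0.004, 0.0, -1.0], [0.002, -1.0, -0.0]]
force: [0.3, -0.5, 0.3]
opening: 0.997
```

Call:
arm_command(translation=[[0.15,1,-0.28],[0.15,1,-0.28],[0.15,1,-0.28],[0.15,1,-0.28]], rotation=[[0,0,0],[0,0,0],[0,0,0],[0,0,0]], grip=[-1,-1,-1,-1])

```text
time_s: 5.35
position: [0.4439, 0.3657, 0.1648]
tcp_rot: [[-1.0, 0.0, 0.0], [-0.0, -0.001, -1.0], [-0.0, -1.0, 0.001]]
force: [-0.0, 0.1, 1.5]
opening: 1.001
```

```bash
cat > look.py <<'E'
import sys
from h import *
D,T,gx,gy=[float(v) for v in sys.argv[1:5]]; fn=sys.argv[5]
s=bot.read_state(); c=eyes.capture("wrist"); F=disc(D,T)
p=np.array(s["position"])
for d in models.spot_point("wrist","carrier" if fn=="carrier" else "disc66")[:3]:
    print(round(d["conf"],2),w_at_z(c,np.array(d["point"])*[640,480],s,0).round(4))
x,v=fit(c,s,(gx,gy),F,.015); print("t",s["time_s"],"pos",p.round(4),"fit",x.round(4),round(v,1),[fit(c,s,x,[f],.005)[0].round(4).tolist() for f in F])
d=np.array([x[0]-p[0],x[1]-p[1],0.025-p[2]]); print("tool shares to grasp (x,y,z):",(np.array(s["tcp_rot"]).T@d/.08).round(3))
overlay(c,s,x,F,f"pics/{fn}.png")
E
python3 look.py .066 .020 .477 .364 carrier
```

```text
0.89 [0.4798 0.366  0.    ]
t 5.35 pos [0.4439 0.3657 0.1648] fit [0.4771 0.3661] 21.3 [[0.4766, 0.3656], [0.4771, 0.3662], [0.4771, 0.3661]]
tool shares to grasp (x,y,z): [-0.414  1.747 -0.006]
```

View pics/carrier.png

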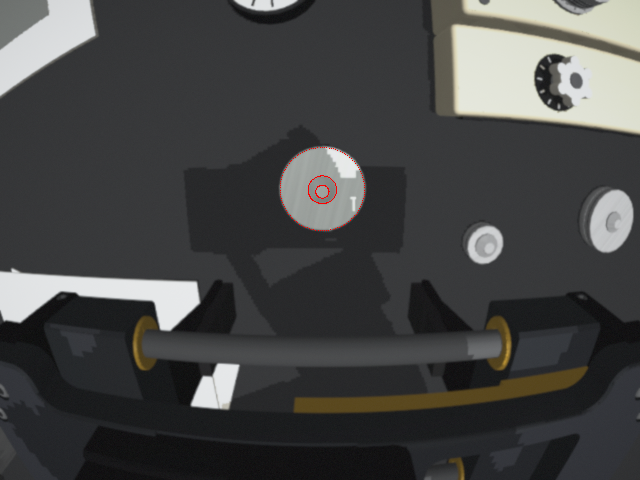

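Call:
arm_command(translation=[[-0.415,1,0],[-0.415,1,0],[-0.415,1,0]], rotation=[[0,0,0],[0,0,0],[0,0,0]], grip=[-1,-1,-1])

```text
time_s: 5.75
position: [0.4774, 0.3645, 0.0823]
tcp_rot: [[-1.0, -0.003, -0.002], [0.002, -0.002, -1.0], [0.003, -1.0, 0.002]]
force: [-0.7, 0.3, 0.1]
opening: 1.001
```

Call:
arm_command(translation=[[0,0.4,0],[0,0.75,0],[0,0.75,0],[0,0.75,0],[0,0.75,0]], rotation=[[0,0,0],[0,0,0],[0,0,0],[0,0,0],[0,0,0]], grip=[-1,-1,-1,-1,-1])

```text
time_s: 6.25
position: [0.4779, 0.3669, 0.0273]
tcp_rot: [[-1.0, 0.004, -0.0], [0.0, 0.002, -1.0], [-0.004, -1.0, -0.002]]
force: [-0.2, 0.1, 0.3]
opening: 1.001
```

Call:
arm_command(translation=[[0,0,0],[0,0,0],[0,0,0],[0,0,0],[0,0,0]], rotation=[[0,0,0],[0,0,0],[0,0,0],[0,0,0],[0,0,0]], grip=[1,1,1,1,1])

```text
time_s: 6.75
position: [0.4765, 0.3661, 0.0251]
tcp_rot: [[-1.0, 0.0, 0.0], [-0.0, 0.0, -1.0], [-0.0, -1.0, -0.0]]
force: [-0.4, -1.6, 5.4]
opening: 0.744
```

Call:
arm_command(translation=[[0,0,0],[0,0,0],[0,0,0]], rotation=[[0,0,0],[0,0,0],[0,0,0]], grip=[1,1,1])

```text
time_s: 7.05
position: [0.4765, 0.3661, 0.0251]
tcp_rot: [[-1.0, 0.0, -0.0], [0.0, 0.0, -1.0], [-0.0, -1.0, -0.0]]
force: [-1.8, -1.2, 5.6]
opening: 0.737
```

Call:
arm_command(translation=[[0,-0.1,0],[0,-0.3,0],[0,-0.6,0],[0,-1,0],[0,-1,0]], rotation=[[0,0,0],[0,0,0],[0,0,0],[0,0,0],[0,0,0]], grip=[1,1,1,1,1])

```text
time_s: 7.55
position: [0.4792, 0.3678, 0.1094]
tcp_rot: [[-1.0, 0.009, 0.0], [0.0, 0.005, -1.0], [-0.009, -1.0, -0.005]]
force: [1.2, 1.0, -1.3]
opening: 0.741
```

```bash
cat > held.py <<'E'
import sys
from h import *
D,T=[float(v) for v in sys.argv[1:3]]; fn=sys.argv[3]
s=bot.read_state(); c=eyes.capture("wrist"); p=np.array(s["position"]); F=disc(D,T,p[2]-.025)
x,v=fit(c,s,p[:2],F,.006); print("t",s["time_s"],"pos",p.round(4),"offset in hand",(x-p[:2]).round(4),round(v,1),[(fit(c,s,x,[f],.004)[0]-p[:2]).round(4).tolist() for f in F],"F",np.round(s["force"],1),"op",round(s["opening"]*87,1))
if len(sys.argv)>4: overlay(c,s,x,F,f"pics/{fn}.png",(200,160,440,340),3)
E
python3 held.py .066 .020 heldcar v
```

```text
t 7.55 pos [0.4792 0.3678 0.1094] offset in hand [0.0005 0.0007] 21.5 [[0.0005, 0.001], [0.0007, 0.0008], [0.0003, 0.0005]] F [ 1.2  1.  -1.3] op 64.5
```

View pics/heldcar.png

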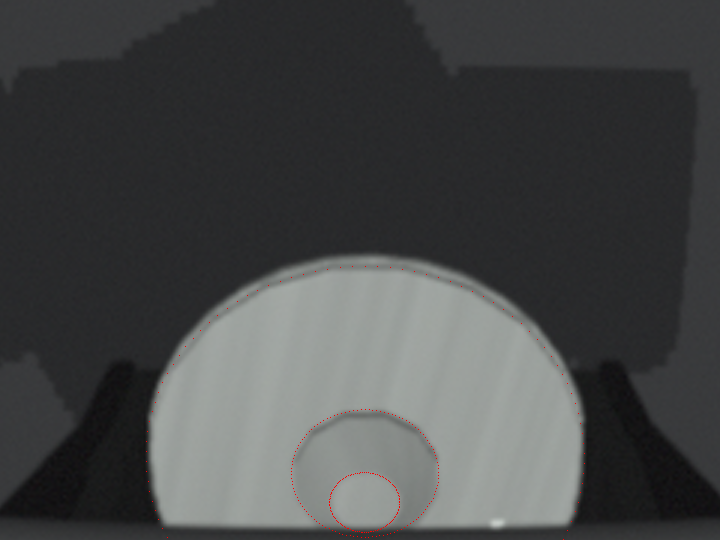

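The carrier is held level and centred, to under 1 mm. Now I'll carry it over the column.

Call:
arm_command(translation=[[0,-0.5,0],[0,-1,0],[0,-1,0]], rotation=[[0,0,0],[0,0,0],[0,0,0]], grip=[1,1,1])

```text
time_s: 7.9
position: [0.4791, 0.3676, 0.1891]
tcp_rot: [[-1.0, 0.009, -0.0], [0.0, 0.005, -1.0], [-0.009, -1.0, -0.005]]
force: [1.5, 0.2, -1.7]
opening: 0.744
```

Call:
arm_command(translation=[[-0.25,0,0.25],[-0.6,0,0.6],[-1,0,1],[-1,0,1]], rotation=[[0,0,0],[0,0,0],[0,0,0],[0,0,0]], grip=[1,1,1,1])

```text
time_s: 8.3
position: [0.5601, 0.2819, 0.183]
tcp_rot: [[-1.0, 0.002, -0.005], [0.005, -0.002, -1.0], [-0.002, -1.0, 0.002]]
force: [-0.2, 0.3, -0.7]
opening: 0.741
```

Call:
arm_command(translation=[[-0.4,0,0.4],[-0.8,0,0.8],[-1,0,1],[-1,0,1]], rotation=[[0,0,0],[0,0,0],[0,0,0],[0,0,0]], grip=[1,1,1,1])

```text
time_s: 8.7
position: [0.6379, 0.2034, 0.183]
tcp_rot: [[-1.0, -0.001, -0.004], [0.004, -0.001, -1.0], [0.001, -1.0, 0.001]]
force: [-0.6, 1.2, -1.6]
opening: 0.743
```

Call:
arm_command(translation=[[-0.18,0,0.24],[-0.18,0,0.24],[-0.18,0,0.24],[-0.18,0,0.24],[-0.18,0,0.24]], rotation=[[0,0,0],[0,0,0],[0,0,0],[0,0,0],[0,0,0]], grip=[1,1,1,1,1])

```text
time_s: 9.2
position: [0.6496, 0.1882, 0.1844]
tcp_rot: [[-1.0, -0.001, 0.001], [-0.001, 0.0, -1.0], [0.001, -1.0, -0.0]]
force: [0.4, 0.0, -0.6]
opening: 0.738
```

Call:
arm_command(translation=[[0,0,0],[0,0,0],[0,0,0],[0,0,0],[0,0,0]], rotation=[[0,0,0],[0,0,0],[0,0,0],[0,0,0],[0,0,0]], grip=[1,1,1,1,1])

```text
time_s: 9.7
position: [0.6507, 0.1868, 0.1846]
tcp_rot: [[-1.0, 0.0, -0.0], [0.0, 0.0, -1.0], [-0.0, -1.0, -0.0]]
force: [-0.2, -1.0, -0.6]
opening: 0.745
```

```bash
python3 held.py .066 .020 h
```

```text
t 9.7 pos [0.6507 0.1868 0.1846] offset in hand [0.0004 0.0008] 20.8 [[-0.0002, 0.0007], [0.0006, 0.0008], [0.0004, 0.0005]] F [-0.2 -1.  -0.6] op 64.8
```

Call:
arm_command(translation=[[0,0.15,0.008],[0,0.3,0.008],[0,0.4,0.008],[0,0.5,0.008],[0,0.58,0.008]], rotation=[[0,0,0],[0,0,0],[0,0,0],[0,0,0],[0,0,0]], grip=[1,1,1,1,1])

```text
time_s: 10.25
position: [0.6503, 0.1862, 0.1368]
tcp_rot: [[-1.0, -0.001, -0.0], [0.0, -0.0, -1.0], [0.001, -1.0, 0.0]]
force: [-0.1, -1.2, -1.3]
opening: 0.743
```

Call:
arm_command(translation=[[0,0.03,0],[0,0.06,0],[0,0.08,0],[0,0.09,0],[0,0.09,0]], rotation=[[0,0,0],[0,0,0],[0,0,0],[0,0,0],[0,0,0]], grip=[1,1,1,1,1])

```text
time_s: 10.75
position: [0.6508, 0.1862, 0.1312]
tcp_rot: [[-1.0, 0.0, -0.0], [0.0, 0.0, -1.0], [-0.0, -1.0, -0.0]]
force: [-0.4, -0.3, -2.0]
opening: 0.747
```

Call:
arm_command(translation=[[0,0,0],[0,0,0],[0,0,0],[0,0,0],[0,0,0]], rotation=[[0,0,0],[0,0,0],[0,0,0],[0,0,0],[0,0,0]], grip=[1,1,1,1,1])

```text
time_s: 11.25
position: [0.6507, 0.1862, 0.131]
tcp_rot: [[-1.0, 0.0, -0.0], [0.0, 0.0, -1.0], [-0.0, -1.0, -0.0]]
force: [-0.3, -0.4, -1.7]
opening: 0.741
```

Down 1 mm more to touch, then another 0.5 mm.

Call:
arm_command(translation=[[0,0.006,0],[0,0.012,0],[0,0.012,0],[0,0.012,0],[0,0.012,0]], rotation=[[0,0,0],[0,0,0],[0,0,0],[0,0,0],[0,0,0]], grip=[1,1,1,1,1])

```text
time_s: 11.75
position: [0.6507, 0.1862, 0.1301]
tcp_rot: [[-1.0, 0.0, -0.0], [0.0, -0.0, -1.0], [-0.0, -1.0, 0.0]]
force: [-0.6, -0.2, 0.6]
opening: 0.747
```

Call:
arm_command(translation=[[0,0.006,0],[0,0.006,0],[0,0.006,0],[0,0.006,0]], rotation=[[0,0,0],[0,0,0],[0,0,0],[0,0,0]], grip=[1,1,1,1])

```text
time_s: 12.15
position: [0.6507, 0.1862, 0.1301]
tcp_rot: [[-1.0, 0.0, -0.0], [0.0, -0.0, -1.0], [-0.0, -1.0, 0.0]]
force: [-2.0, -0.6, 5.7]
opening: 0.745
```

Call:
arm_command(translation=[[0,0,0],[0,0,0],[0,0,0],[0,0,0],[0,0,0]], rotation=[[0,0,0],[0,0,0],[0,0,0],[0,0,0],[0,0,0]], grip=[-0.55,-0.7,-0.85,-1,-1])

```text
time_s: 12.65
position: [0.6507, 0.1862, 0.1291]
tcp_rot: [[-1.0, -0.0, -0.0], [0.0, 0.0, -1.0], [0.0, -1.0, -0.0]]
force: [-0.3, -0.1, -0.3]
opening: 0.975
```

Call:
arm_command(translation=[[0,-0.1,0],[0,-0.4,0],[0,-1,0],[0,-1,0]], rotation=[[0,0,0],[0,0,0],[0,0,0],[0,0,0]], grip=[-1,-1,-1,-1])

```text
time_s: 13.05
position: [0.6554, 0.1869, 0.2174]
tcp_rot: [[-1.0, 0.015, -0.0], [0.0, 0.002, -1.0], [-0.015, -1.0, -0.002]]
force: [1.1, 0.5, 0.9]
opening: 0.995
```

Call:
arm_command(translation=[[0.4,-0.7,0],[0.4,-0.7,0],[0.4,-0.7,0],[0.4,-0.7,0]], rotation=[[0,0,0],[0,0,0],[0,0,0],[0,0,0]], grip=[-1,-1,-1,-1])

```text
time_s: 13.45
position: [0.6189, 0.1862, 0.2657]
tcp_rot: [[-1.0, 0.001, -0.0], [0.0, 0.0, -1.0], [-0.001, -1.0, -0.0]]
force: [-1.0, -0.4, 0.7]
opening: 1.003
```

```bash
cat > seat.py <<'E'
import sys
from h import *
D,T,z0=[float(v) for v in sys.argv[1:4]]; fn=sys.argv[4]
s=bot.read_state(); c=eyes.capture("wrist"); p=np.array(s["position"]); 
for dz in (-.006,-.003,0,.003,.006,.009):
    F=disc(D,T,z0+dz); x,v=fit(c,s,(.6512,.1869),F,.006); print(dz,x.round(4),round(v,1))
F=disc(D,T,z0); x,v=fit(c,s,(.6512,.1869),F,.006)
print(s["time_s"],p.round(4),[fit(c,s,x,[f],.004)[0].round(4).tolist() for f in F])
overlay(c,s,x,F,f"pics/{fn}.png",(240,100,440,250),4)
E
python3 seat.py .066 .02 .105 seatcar
```

```text
-0.006 [0.6499 0.187 ] 16.1
-0.003 [0.6507 0.1871] 16.4
0 [0.6513 0.1872] 16.8
0.003 [0.652  0.1871] 17.0
0.006 [0.6526 0.1871] 17.1
0.009 [0.653 0.187] 16.8
13.45 [0.6189 0.1862 0.2657] [[0.6522, 0.1869], [0.6513, 0.187], [0.6512, 0.187]]
```

View pics/seatcar.png

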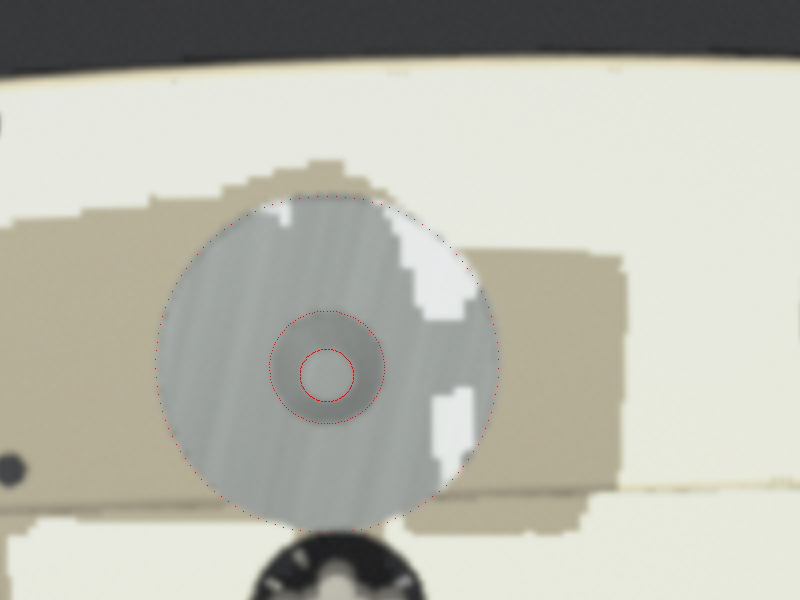

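The carrier is seated and concentric: the fit gives (0.6513, 0.187), and contact came at the expected height. Next is disc66.

Call:
arm_command(translation=[[1,0,0.7],[1,0,0.7],[1,0,0.7]], rotation=[[0,0,0],[0,0,0],[0,0,0]], grip=[-1,-1,-1])

```text
time_s: 13.8
position: [0.5304, 0.128, 0.262]
tcp_rot: [[-1.0, -0.015, -0.002], [0.002, -0.002, -1.0], [0.015, -1.0, 0.002]]
force: [0.3, -0.6, -0.5]
opening: 1.0
```

Call:
arm_command(translation=[[1,0.3,0.7],[1,0.3,0.7],[1,0.3,0.7]], rotation=[[0,0,0],[0,0,0],[0,0,0]], grip=[-1,-1,-1])

```text
time_s: 14.1
position: [0.4493, 0.0731, 0.2376]
tcp_rot: [[-1.0, -0.017, -0.003], [0.003, 0.001, -1.0], [0.017, -1.0, -0.0]]
force: [-0.3, 0.4, 0.6]
opening: 1.001
```

Call:
arm_command(translation=[[0.48,1,0],[0.48,1,0],[0.48,1,0],[0.48,1,0],[0.48,1,0]], rotation=[[0,0,0],[0,0,0],[0,0,0],[0,0,0],[0,0,0]], grip=[-1,-1,-1,-1,-1])

```text
time_s: 14.6
position: [0.4236, 0.0741, 0.1627]
tcp_rot: [[-1.0, 0.005, -0.0], [0.0, -0.0, -1.0], [-0.005, -1.0, 0.0]]
force: [0.6, -0.4, 0.2]
opening: 0.999
```

```bash
python3 look.py .066 .020 .4535 .0725 d66
```

```text
0.89 [0.4278 0.2196 0.    ]
0.85 [0.4536 0.0749 0.    ]
0.68 [ 0.459  -0.2086  0.    ]
t 14.6 pos [0.4236 0.0741 0.1627] fit [0.4548 0.0737] 19.2 [[0.4543, 0.0732], [0.4548, 0.0737], [0.4549, 0.0737]]
tool shares to grasp (x,y,z): [-0.382  1.723  0.004]
```

View pics/d66.png

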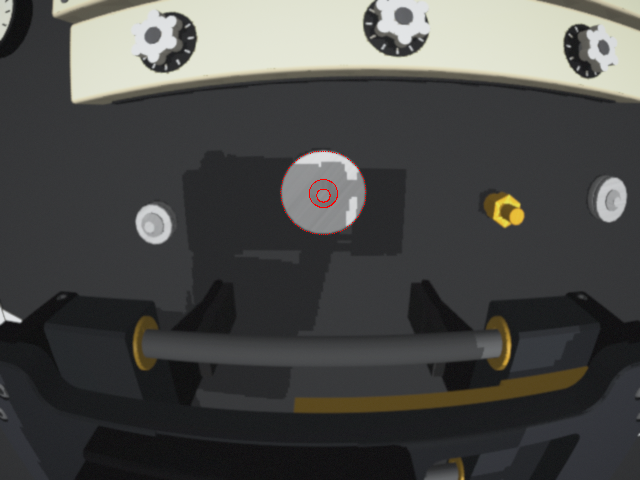

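Call:
arm_command(translation=[[-0.43,0.5,0.006],[-0.43,1,0.006],[-0.43,1,0.006]], rotation=[[0,0,0],[0,0,0],[0,0,0]], grip=[-1,-1,-1])

```text
time_s: 15.0
position: [0.4536, 0.0738, 0.0777]
tcp_rot: [[-1.0, -0.008, -0.0], [0.0, 0.001, -1.0], [0.008, -1.0, -0.001]]
force: [-0.9, 0.4, 0.4]
opening: 1.003
```

Call:
arm_command(translation=[[0,0.35,0],[0,0.6,0],[0,0.69,0],[0,0.69,0],[0,0.69,0]], rotation=[[0,0,0],[0,0,0],[0,0,0],[0,0,0],[0,0,0]], grip=[-1,-1,-1,-1,-1])

```text
time_s: 15.5
position: [0.4555, 0.0738, 0.028]
tcp_rot: [[-1.0, 0.003, 0.0], [-0.0, -0.0, -1.0], [-0.003, -1.0, 0.0]]
force: [0.5, -0.6, -0.1]
opening: 0.999
```

Call:
arm_command(translation=[[0,0,0],[0,0,0],[0,0,0],[0,0,0]], rotation=[[0,0,0],[0,0,0],[0,0,0],[0,0,0]], grip=[-1,-1,-1,-1])

```text
time_s: 15.9
position: [0.4548, 0.0738, 0.0266]
tcp_rot: [[-1.0, 0.001, -0.0], [0.0, -0.0, -1.0], [-0.001, -1.0, 0.0]]
force: [1.4, -0.5, 0.1]
opening: 1.0
```

```bash
sed 's/heldcar/x/' held.py >/dev/null; python3 - <<'E'
from h import *
s=bot.read_state();c=eyes.capture("wrist");p=np.array(s["position"]);F=disc(.066,.02)
x,v=fit(c,s,p[:2],F,.006);print(p.round(4),(x-p[:2]).round(4),round(v,1))
E
```

```text
[0.4548 0.0738 0.0266] [-0.     -0.0002] 20.0
```

Call:
arm_command(translation=[[0,0.018,0],[0,0.018,0],[0,0.018,0],[0,0.018,0],[0,0.018,0]], rotation=[[0,0,0],[0,0,0],[0,0,0],[0,0,0],[0,0,0]], grip=[-1,-1,1,1,1])

```text
time_s: 16.45
position: [0.4547, 0.0737, 0.0248]
tcp_rot: [[-1.0, -0.0, -0.0], [0.0, -0.0, -1.0], [0.0, -1.0, 0.0]]
force: [-0.1, -0.8, 0.5]
opening: 0.807
```

Call:
arm_command(translation=[[0,0,0],[0,0,0],[0,0,0],[0,0,0],[0,0,0]], rotation=[[0,0,0],[0,0,0],[0,0,0],[0,0,0],[0,0,0]], grip=[1,1,1,1,1])

```text
time_s: 16.95
position: [0.4547, 0.0737, 0.0248]
tcp_rot: [[-1.0, -0.0, -0.0], [0.0, -0.0, -1.0], [0.0, -1.0, 0.0]]
force: [0.3, -1.5, -1.1]
opening: 0.751
```

Call:
arm_command(translation=[[0,-0.1,0],[0,-0.3,0],[0,-0.6,0],[0,-1,0],[0,-1,0]], rotation=[[0,0,0],[0,0,0],[0,0,0],[0,0,0],[0,0,0]], grip=[1,1,1,1,1])

```text
time_s: 17.45
position: [0.4565, 0.0739, 0.1078]
tcp_rot: [[-1.0, 0.007, 0.0], [-0.0, -0.0, -1.0], [-0.007, -1.0, 0.0]]
force: [1.2, 0.2, -4.4]
opening: 0.751
```

Call:
arm_command(translation=[[0,0,0],[0,0,0],[0,0,0],[0,0,0]], rotation=[[0,0,0],[0,0,0],[0,0,0],[0,0,0]], grip=[1,1,1,1])

```text
time_s: 17.85
position: [0.4539, 0.0738, 0.1038]
tcp_rot: [[-1.0, -0.003, -0.0], [0.0, 0.0, -1.0], [0.003, -1.0, -0.0]]
force: [0.0, -0.6, -4.7]
opening: 0.752
```

```bash
python3 held.py .066 .020 h
```

```text
t 17.85 pos [0.4539 0.0738 0.1038] offset in hand [0.0004 0.0006] 20.0 [[0.0005, 0.001], [0.0006, 0.0005], [-0.0002, 0.0006]] F [ 0.  -0.6 -4.7] op 65.5
```

Call:
arm_command(translation=[[0,-0.3,-0.3],[0,-0.65,-0.65],[0,-1,-1],[0,-1,-1]], rotation=[[0,0,0],[0,0,0],[0,0,0],[0,0,0]], grip=[1,1,1,1])

```text
time_s: 18.3
position: [0.4568, 0.1567, 0.1877]
tcp_rot: [[-1.0, 0.008, 0.003], [-0.003, 0.002, -1.0], [-0.008, -1.0, -0.002]]
force: [0.6, -0.2, -5.4]
opening: 0.748
```

Call:
arm_command(translation=[[-0.25,-0.13,-0.2],[-0.5,-0.25,-0.4],[-0.5,-0.25,-0.4]], rotation=[[0,0,0],[0,0,0],[0,0,0]], grip=[1,1,1])

```text
time_s: 18.6
position: [0.4988, 0.187, 0.2055]
tcp_rot: [[-1.0, 0.007, 0.001], [-0.001, 0.001, -1.0], [-0.007, -1.0, -0.001]]
force: [0.7, -0.2, -4.9]
opening: 0.749
```

Call:
arm_command(translation=[[-0.3,0,0],[-0.65,0,0],[-1,0,0]], rotation=[[0,0,0],[0,0,0],[0,0,0]], grip=[1,1,1])

```text
time_s: 18.9
position: [0.5739, 0.1849, 0.2029]
tcp_rot: [[-1.0, -0.004, -0.0], [0.0, -0.001, -1.0], [0.004, -1.0, 0.001]]
force: [-0.1, 0.5, -5.1]
opening: 0.749
```

Call:
arm_command(translation=[[-0.35,0,0],[-0.65,0,0],[-0.85,0,-0.007],[-0.95,0,-0.007],[-0.95,0,-0.007]], rotation=[[0,0,0],[0,0,0],[0,0,0],[0,0,0],[0,0,0]], grip=[1,1,1,1,1])

```text
time_s: 19.4
position: [0.6504, 0.1853, 0.203]
tcp_rot: [[-1.0, -0.003, -0.001], [0.001, -0.001, -1.0], [0.003, -1.0, 0.001]]
force: [-0.6, 0.5, -5.0]
opening: 0.747
```

Call:
arm_command(translation=[[0,0,0],[0,0,0],[0,0,0],[0,0,0],[0,0,0]], rotation=[[0,0,0],[0,0,0],[0,0,0],[0,0,0],[0,0,0]], grip=[1,1,1,1,1])

```text
time_s: 19.9
position: [0.6504, 0.1864, 0.2051]
tcp_rot: [[-1.0, 0.0, 0.0], [-0.0, 0.0, -1.0], [-0.0, -1.0, -0.0]]
force: [-0.3, 0.1, -4.4]
opening: 0.748
```

```bash
python3 held.py .066 .020 h
```

```text
t 19.9 pos [0.6504 0.1864 0.2051] offset in hand [0.0006 0.0007] 19.9 [[0.0006, 0.0007], [0.0006, 0.0005], [-0.0002, 0.0005]] F [-0.3  0.1 -4.4] op 65.1
```

Call:
arm_command(translation=[[0,0.15,0],[0,0.3,0],[0,0.4,0],[0,0.5,0],[0,0.58,0]], rotation=[[0,0,0],[0,0,0],[0,0,0],[0,0,0],[0,0,0]], grip=[1,1,1,1,1])

```text
time_s: 20.45
position: [0.6504, 0.1862, 0.1571]
tcp_rot: [[-1.0, -0.001, -0.0], [0.0, -0.0, -1.0], [0.001, -1.0, 0.0]]
force: [-0.0, 1.0, -5.0]
opening: 0.75
```

Call:
arm_command(translation=[[0,0.03,0],[0,0.06,0],[0,0.08,0],[0,0.09,0],[0,0.09,0]], rotation=[[0,0,0],[0,0,0],[0,0,0],[0,0,0],[0,0,0]], grip=[1,1,1,1,1])

```text
time_s: 20.95
position: [0.6508, 0.1863, 0.1515]
tcp_rot: [[-1.0, 0.0, -0.0], [0.0, 0.0, -1.0], [-0.0, -1.0, -0.0]]
force: [-0.0, -1.0, -4.4]
opening: 0.753
```

Call:
arm_command(translation=[[0,0.006,0],[0,0.01,0],[0,0.01,0],[0,0.01,0],[0,0.01,0]], rotation=[[0,0,0],[0,0,0],[0,0,0],[0,0,0],[0,0,0]], grip=[1,1,1,1,1])

```text
time_s: 21.45
position: [0.6507, 0.1863, 0.1505]
tcp_rot: [[-1.0, 0.0, -0.0], [0.0, 0.0, -1.0], [-0.0, -1.0, -0.0]]
force: [-0.6, 0.4, -3.8]
opening: 0.755
```

Call:
arm_command(translation=[[0,0.006,0],[0,0.01,0],[0,0.01,0],[0,0.01,0],[0,0.01,0]], rotation=[[0,0,0],[0,0,0],[0,0,0],[0,0,0],[0,0,0]], grip=[1,1,1,1,1])

```text
time_s: 21.95
position: [0.6507, 0.1863, 0.1499]
tcp_rot: [[-1.0, 0.0, -0.0], [0.0, 0.0, -1.0], [-0.0, -1.0, -0.0]]
force: [-0.7, -0.2, -2.3]
opening: 0.751
```

Call:
arm_command(translation=[[0,0.007,0],[0,0.007,0],[0,0.007,0]], rotation=[[0,0,0],[0,0,0],[0,0,0]], grip=[1,1,1])

```text
time_s: 22.25
position: [0.6508, 0.1863, 0.1499]
tcp_rot: [[-1.0, 0.001, -0.0], [0.0, -0.0, -1.0], [-0.001, -1.0, 0.0]]
force: [-2.5, -1.0, 3.4]
opening: 0.745
```

Call:
arm_command(translation=[[0,0,0],[0,0,0],[0,0,0],[0,0,0],[0,0,0]], rotation=[[0,0,0],[0,0,0],[0,0,0],[0,0,0],[0,0,0]], grip=[-0.55,-0.7,-0.85,-1,-1])

```text
time_s: 22.75
position: [0.6508, 0.1863, 0.149]
tcp_rot: [[-1.0, 0.0, -0.0], [0.0, 0.0, -1.0], [-0.0, -1.0, -0.0]]
force: [0.0, 0.3, 1.3]
opening: 0.973
```

Call:
arm_command(translation=[[0,-0.1,0],[0,-0.4,0],[0,-1,0],[0,-1,0]], rotation=[[0,0,0],[0,0,0],[0,0,0],[0,0,0]], grip=[-1,-1,-1,-1])

```text
time_s: 23.15
position: [0.6553, 0.187, 0.2372]
tcp_rot: [[-1.0, 0.015, 0.0], [0.0, 0.002, -1.0], [-0.015, -1.0, -0.002]]
force: [0.5, -0.2, 1.7]
opening: 0.999
```

Call:
arm_command(translation=[[0.4,-0.7,0],[0.4,-0.7,0],[0.4,-0.7,0],[0.4,-0.7,0],[0.4,-0.7,0]], rotation=[[0,0,0],[0,0,0],[0,0,0],[0,0,0],[0,0,0]], grip=[-1,-1,-1,-1,-1])

```text
time_s: 23.65
position: [0.6185, 0.1861, 0.2837]
tcp_rot: [[-1.0, -0.002, -0.0], [0.0, -0.0, -1.0], [0.002, -1.0, 0.0]]
force: [-1.1, -0.1, 0.4]
opening: 0.999
```

```bash
python3 seat.py .066 .02 .125 seat66
```

```text
-0.006 [0.6497 0.187 ] 17.3
-0.003 [0.6502 0.1871] 17.6
0 [0.6514 0.187 ] 17.6
0.003 [0.6518 0.1871] 18.0
0.006 [0.6522 0.187 ] 17.8
0.009 [0.6527 0.187 ] 17.4
23.65 [0.6185 0.1861 0.2837] [[0.6519, 0.1874], [0.6509, 0.187], [0.6509, 0.187]]
```

View pics/seat66.png

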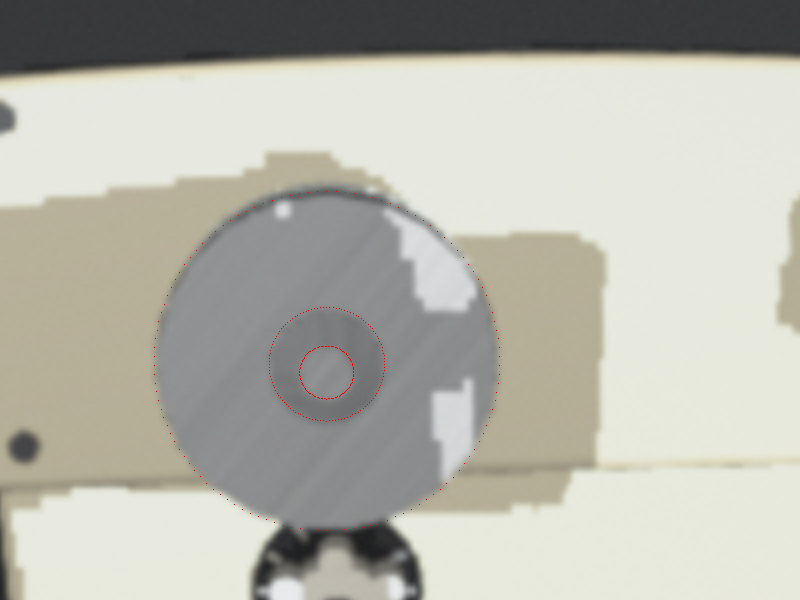

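Disc66 is home and concentric. Next is disc56, at the far right of the table.

Call:
arm_command(translation=[[0.98,0,0.98],[0.98,0,0.98],[0.98,0,0.98]], rotation=[[0,0,0],[0,0,0],[0,0,0]], grip=[-1,-1,-1])

```text
time_s: 24.0
position: [0.5355, 0.1056, 0.2831]
tcp_rot: [[-1.0, -0.008, -0.002], [0.002, -0.001, -1.0], [0.008, -1.0, 0.001]]
force: [0.4, -1.6, 0.6]
opening: 0.998
```

Call:
arm_command(translation=[[0.97,0,1],[0.97,0,1],[0.97,0,1]], rotation=[[0,0,0],[0,0,0],[0,0,0]], grip=[-1,-1,-1])

```text
time_s: 24.3
position: [0.4591, 0.0262, 0.284]
tcp_rot: [[-1.0, -0.005, -0.003], [0.003, -0.0, -1.0], [0.005, -1.0, 0.0]]
force: [-0.3, 0.3, -0.0]
opening: 1.002
```

Call:
arm_command(translation=[[0,0,1],[0,0,1]], rotation=[[0,0,0],[0,0,0]], grip=[-1,-1])

```text
time_s: 24.5
position: [0.4636, -0.0539, 0.2851]
tcp_rot: [[-1.0, 0.002, -0.0], [0.0, -0.001, -1.0], [-0.002, -1.0, 0.001]]
force: [1.1, -0.3, -0.1]
opening: 0.998
```

Call:
arm_command(translation=[[0,0,1],[0,0,1]], rotation=[[0,0,0],[0,0,0]], grip=[-1,-1])

```text
time_s: 24.7
position: [0.464, -0.1351, 0.2849]
tcp_rot: [[-1.0, 0.002, -0.002], [0.002, -0.001, -1.0], [-0.002, -1.0, 0.001]]
force: [-0.5, -0.0, -0.1]
opening: 0.999
```

Call:
arm_command(translation=[[0,0,1],[0,0,1]], rotation=[[0,0,0],[0,0,0]], grip=[-1,-1])

```text
time_s: 24.9
position: [0.464, -0.2156, 0.2848]
tcp_rot: [[-1.0, 0.002, -0.002], [0.002, -0.001, -1.0], [-0.002, -1.0, 0.001]]
force: [0.4, 0.1, -0.5]
opening: 0.999
```

Call:
arm_command(translation=[[0,0,1],[0,0,1]], rotation=[[0,0,0],[0,0,0]], grip=[-1,-1])

```text
time_s: 25.1
position: [0.4638, -0.2959, 0.2846]
tcp_rot: [[-1.0, 0.001, -0.002], [0.002, -0.002, -1.0], [-0.001, -1.0, 0.002]]
force: [0.4, 0.3, -0.4]
opening: 0.999
```

Call:
arm_command(translation=[[0,0.55,0.91],[0,0.55,0.91],[0,0.55,0.91]], rotation=[[0,0,0],[0,0,0],[0,0,0]], grip=[-1,-1,-1])

```text
time_s: 25.4
position: [0.4624, -0.3686, 0.2375]
tcp_rot: [[-1.0, -0.002, -0.004], [0.004, 0.002, -1.0], [0.002, -1.0, -0.002]]
force: [0.1, 0.7, 0.1]
opening: 0.999
```

Call:
arm_command(translation=[[0,0.5,0],[0,1,0],[0,1,0],[0,1,0],[0,1,0]], rotation=[[0,0,0],[0,0,0],[0,0,0],[0,0,0],[0,0,0]], grip=[-1,-1,-1,-1,-1])

```text
time_s: 25.9
position: [0.4641, -0.3657, 0.1632]
tcp_rot: [[-1.0, 0.003, 0.0], [-0.0, -0.003, -1.0], [-0.003, -1.0, 0.003]]
force: [0.1, -0.5, -0.1]
opening: 0.999
```

```bash
python3 look.py .056 .018 .498 -.365 d56
```

```text
0.95 [ 0.4602 -0.2146 -0.    ]
0.63 [ 0.4985 -0.3653  0.    ]
t 25.9 pos [ 0.4641 -0.3657  0.1632] fit [ 0.4978 -0.3664] 22.0 [[0.4973, -0.3669], [0.4978, -0.3665], [0.4978, -0.3664]]
tool shares to grasp (x,y,z): [-0.416  1.728  0.004]
```

View pics/d56.png

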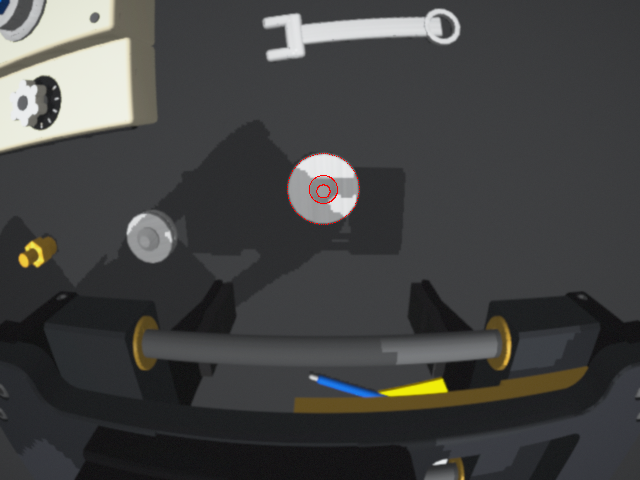

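Call:
arm_command(translation=[[-0.435,0.5,0.017],[-0.435,1,0.017],[-0.435,1,0.017]], rotation=[[0,0,0],[0,0,0],[0,0,0]], grip=[-1,-1,-1])

```text
time_s: 26.3
position: [0.4957, -0.3637, 0.0773]
tcp_rot: [[-1.0, -0.006, 0.001], [-0.001, 0.007, -1.0], [0.006, -1.0, -0.007]]
force: [-2.2, 1.2, -0.9]
opening: 0.998
```

Call:
arm_command(translation=[[0,0.35,0],[0,0.6,0],[0,0.69,0],[0,0.69,0],[0,0.69,0]], rotation=[[0,0,0],[0,0,0],[0,0,0],[0,0,0],[0,0,0]], grip=[-1,-1,-1,-1,-1])

```text
time_s: 26.8
position: [0.4981, -0.3672, 0.028]
tcp_rot: [[-1.0, 0.002, -0.0], [0.0, -0.002, -1.0], [-0.002, -1.0, 0.002]]
force: [0.0, 1.0, 0.9]
opening: 1.003
```

Call:
arm_command(translation=[[0,0,0],[0,0,0],[0,0,0],[0,0,0],[0,0,0]], rotation=[[0,0,0],[0,0,0],[0,0,0],[0,0,0],[0,0,0]], grip=[-1,-1,-1,-1,-1])

```text
time_s: 27.3
position: [0.4974, -0.3662, 0.026]
tcp_rot: [[-1.0, 0.0, -0.0], [0.0, -0.0, -1.0], [-0.0, -1.0, 0.0]]
force: [0.6, 0.7, 0.3]
opening: 1.0
```

```bash
python3 - <<'E'
from h import *
s=bot.read_state();c=eyes.capture("wrist");p=np.array(s["position"]);F=disc(.056,.018)
x,v=fit(c,s,p[:2],F,.006);print(p.round(4),(x-p[:2]).round(4),round(v,1))
E
```

```text
[ 0.4974 -0.3662  0.026 ] [-0.0001 -0.0005] 21.8
```

Call:
arm_command(translation=[[0,0.012,0.003],[0,0.012,0.003],[0,0.012,0.003],[0,0.012,0.003],[0,0.012,0.003]], rotation=[[0,0,0],[0,0,0],[0,0,0],[0,0,0],[0,0,0]], grip=[-1,-1,1,1,1])

```text
time_s: 27.85
position: [0.4974, -0.3665, 0.0249]
tcp_rot: [[-1.0, -0.0, -0.0], [0.0, 0.0, -1.0], [0.0, -1.0, -0.0]]
force: [-0.6, 0.4, -0.3]
opening: 0.814
```

Call:
arm_command(translation=[[0,0,0],[0,0,0],[0,0,0],[0,0,0],[0,0,0]], rotation=[[0,0,0],[0,0,0],[0,0,0],[0,0,0],[0,0,0]], grip=[1,1,1,1,1])

```text
time_s: 28.35
position: [0.4975, -0.3666, 0.025]
tcp_rot: [[-1.0, 0.0, -0.0], [0.0, -0.0, -1.0], [-0.0, -1.0, 0.0]]
force: [-0.2, -1.1, -0.4]
opening: 0.629
```

Call:
arm_command(translation=[[0,-0.1,0],[0,-0.3,0],[0,-0.6,0],[0,-1,0],[0,-1,0]], rotation=[[0,0,0],[0,0,0],[0,0,0],[0,0,0],[0,0,0]], grip=[1,1,1,1,1])

```text
time_s: 28.85
position: [0.4999, -0.3688, 0.1102]
tcp_rot: [[-1.0, 0.007, -0.0], [0.0, -0.007, -1.0], [-0.007, -1.0, 0.007]]
force: [1.5, -1.6, -3.1]
opening: 0.63
```

Call:
arm_command(translation=[[0,0,0],[0,0,0],[0,0,0],[0,0,0]], rotation=[[0,0,0],[0,0,0],[0,0,0],[0,0,0]], grip=[1,1,1,1])

```text
time_s: 29.25
position: [0.4968, -0.3658, 0.1036]
tcp_rot: [[-1.0, -0.002, -0.0], [0.0, 0.002, -1.0], [0.002, -1.0, -0.002]]
force: [-0.3, -0.0, -2.7]
opening: 0.635
```

```bash
python3 held.py .056 .018 h
```

```text
t 29.25 pos [ 0.4968 -0.3658  0.1036] offset in hand [0.0001 0.0005] 20.7 [[0.0002, 0.0012], [0.0001, 0.0006], [-0.0001, 0.0003]] F [-0.3 -0.  -2.7] op 55.2
```

Call:
arm_command(translation=[[0,-0.3,-0.3],[0,-0.65,-0.65],[0,-1,-1]], rotation=[[0,0,0],[0,0,0],[0,0,0]], grip=[1,1,1])

```text
time_s: 29.6
position: [0.4969, -0.2856, 0.1847]
tcp_rot: [[-1.0, -0.002, -0.001], [0.001, 0.002, -1.0], [0.002, -1.0, -0.002]]
force: [0.4, 0.4, -3.1]
opening: 0.634
```

Call:
arm_command(translation=[[0,-0.25,-0.5],[0,-0.5,-1]], rotation=[[0,0,0],[0,0,0]], grip=[1,1])

```text
time_s: 29.8
position: [0.4972, -0.2054, 0.2255]
tcp_rot: [[-1.0, 0.0, -0.001], [0.001, 0.0, -1.0], [-0.0, -1.0, -0.0]]
force: [-0.2, 0.4, -3.0]
opening: 0.633
```

Call:
arm_command(translation=[[0,0,-0.5],[0,0,-1]], rotation=[[0,0,0],[0,0,0]], grip=[1,1])

```text
time_s: 30.0
position: [0.4975, -0.1251, 0.2256]
tcp_rot: [[-1.0, 0.001, -0.001], [0.001, -0.001, -1.0], [-0.001, -1.0, 0.001]]
force: [0.7, 0.5, -2.9]
opening: 0.638
```

Call:
arm_command(translation=[[0,0,-0.5],[0,0,-1]], rotation=[[0,0,0],[0,0,0]], grip=[1,1])

```text
time_s: 30.2
position: [0.497, -0.0449, 0.2247]
tcp_rot: [[-1.0, -0.0, -0.001], [0.001, 0.0, -1.0], [0.0, -1.0, -0.0]]
force: [1.2, -0.1, -3.2]
opening: 0.631
```

Call:
arm_command(translation=[[0,0,-0.5],[0,0,-1]], rotation=[[0,0,0],[0,0,0]], grip=[1,1])

```text
time_s: 30.4
position: [0.497, 0.0351, 0.2247]
tcp_rot: [[-1.0, -0.001, -0.0], [0.0, 0.0, -1.0], [0.001, -1.0, -0.0]]
force: [0.6, -0.1, -3.1]
opening: 0.635
```

Call:
arm_command(translation=[[0,0,-0.5],[0,0,-1]], rotation=[[0,0,0],[0,0,0]], grip=[1,1])

```text
time_s: 30.6
position: [0.4971, 0.1151, 0.2246]
tcp_rot: [[-1.0, -0.001, -0.0], [0.0, 0.0, -1.0], [0.001, -1.0, -0.0]]
force: [-0.1, 0.2, -3.9]
opening: 0.63
```

Call:
arm_command(translation=[[0,0,-0.45],[0,0,-0.8],[0,0,-0.91]], rotation=[[0,0,0],[0,0,0],[0,0,0]], grip=[1,1,1])

```text
time_s: 30.9
position: [0.4969, 0.1889, 0.2246]
tcp_rot: [[-1.0, -0.001, 0.003], [-0.003, 0.001, -1.0], [0.001, -1.0, -0.001]]
force: [0.2, -0.2, -3.1]
opening: 0.636
```

Call:
arm_command(translation=[[-0.3,0,0],[-0.65,0,0],[-1,0,0]], rotation=[[0,0,0],[0,0,0],[0,0,0]], grip=[1,1,1])

```text
time_s: 31.2
position: [0.578, 0.1858, 0.2245]
tcp_rot: [[-1.0, -0.001, 0.0], [-0.0, -0.001, -1.0], [0.001, -1.0, 0.001]]
force: [0.7, -0.4, -2.2]
opening: 0.63
```

Call:
arm_command(translation=[[-0.35,0,0],[-0.65,0,0],[-0.85,0,0],[-0.92,0,0],[-0.92,0,0]], rotation=[[0,0,0],[0,0,0],[0,0,0],[0,0,0],[0,0,0]], grip=[1,1,1,1,1])

```text
time_s: 31.7
position: [0.6511, 0.1854, 0.2241]
tcp_rot: [[-1.0, -0.002, -0.001], [0.001, -0.0, -1.0], [0.002, -1.0, 0.0]]
force: [-0.4, 0.4, -2.6]
opening: 0.629
```

Call:
arm_command(translation=[[0,0,0],[0,0,0],[0,0,0],[0,0,0],[0,0,0]], rotation=[[0,0,0],[0,0,0],[0,0,0],[0,0,0],[0,0,0]], grip=[1,1,1,1,1])

```text
time_s: 32.2
position: [0.6508, 0.1864, 0.2252]
tcp_rot: [[-1.0, 0.0, 0.0], [-0.0, -0.0, -1.0], [-0.0, -1.0, 0.0]]
force: [-0.3, 1.2, -3.3]
opening: 0.632
```

```bash
python3 held.py .056 .018 h
```

```text
t 32.2 pos [0.6508 0.1864 0.2252] offset in hand [0.0001 0.0006] 20.0 [[-0.001, 0.0011], [0.0002, 0.0006], [0.0, 0.0005]] F [-0.3  1.2 -3.3] op 55.0
```

Call:
arm_command(translation=[[0,0.15,0],[0,0.3,0],[0,0.4,0],[0,0.5,0],[0,0.58,0]], rotation=[[0,0,0],[0,0,0],[0,0,0],[0,0,0],[0,0,0]], grip=[1,1,1,1,1])

```text
time_s: 32.75
position: [0.6507, 0.1862, 0.1772]
tcp_rot: [[-1.0, -0.001, -0.0], [0.0, -0.0, -1.0], [0.001, -1.0, 0.0]]
force: [-0.0, -0.5, -2.0]
opening: 0.63
```

Call:
arm_command(translation=[[0,0.03,0],[0,0.06,0],[0,0.08,0],[0,0.09,0],[0,0.09,0]], rotation=[[0,0,0],[0,0,0],[0,0,0],[0,0,0],[0,0,0]], grip=[1,1,1,1,1])

```text
time_s: 33.25
position: [0.6512, 0.1863, 0.1716]
tcp_rot: [[-1.0, 0.0, -0.0], [0.0, 0.0, -1.0], [-0.0, -1.0, -0.0]]
force: [-0.4, 0.0, -2.1]
opening: 0.633
```

Call:
arm_command(translation=[[0,0.006,0],[0,0.012,0],[0,0.012,0],[0,0.012,0],[0,0.012,0]], rotation=[[0,0,0],[0,0,0],[0,0,0],[0,0,0],[0,0,0]], grip=[1,1,1,1,1])

```text
time_s: 33.75
position: [0.6511, 0.1863, 0.1704]
tcp_rot: [[-1.0, 0.0, -0.0], [0.0, 0.0, -1.0], [-0.0, -1.0, -0.0]]
force: [-0.7, 0.2, -2.7]
opening: 0.627
```

Call:
arm_command(translation=[[0,0.006,0],[0,0.01,0],[0,0.01,0],[0,0.01,0],[0,0.01,0]], rotation=[[0,0,0],[0,0,0],[0,0,0],[0,0,0],[0,0,0]], grip=[1,1,1,1,1])

```text
time_s: 34.25
position: [0.6512, 0.1863, 0.17]
tcp_rot: [[-1.0, 0.0, -0.0], [0.0, 0.0, -1.0], [-0.0, -1.0, -0.0]]
force: [-0.9, 0.9, -0.2]
opening: 0.63
```

Call:
arm_command(translation=[[0,0.006,0],[0,0.006,0],[0,0.006,0]], rotation=[[0,0,0],[0,0,0],[0,0,0]], grip=[1,1,1])

```text
time_s: 34.55
position: [0.6512, 0.1863, 0.1699]
tcp_rot: [[-1.0, 0.001, -0.0], [0.0, 0.0, -1.0], [-0.001, -1.0, -0.0]]
force: [-2.3, -0.7, 5.4]
opening: 0.629
```

Call:
arm_command(translation=[[0,0,0],[0,0,0],[0,0,0],[0,0,0],[0,0,0]], rotation=[[0,0,0],[0,0,0],[0,0,0],[0,0,0],[0,0,0]], grip=[-0.3,-0.45,-0.65,-0.85,-1])

```text
time_s: 35.05
position: [0.6511, 0.1863, 0.1687]
tcp_rot: [[-1.0, -0.0, -0.0], [0.0, -0.0, -1.0], [0.0, -1.0, 0.0]]
force: [0.0, -1.1, -0.1]
opening: 0.912
```

Call:
arm_command(translation=[[0,-0.1,0],[0,-0.4,0],[0,-1,0],[0,-1,0]], rotation=[[0,0,0],[0,0,0],[0,0,0],[0,0,0]], grip=[-1,-1,-1,-1])

```text
time_s: 35.45
position: [0.6556, 0.187, 0.2572]
tcp_rot: [[-1.0, 0.015, 0.0], [0.0, 0.002, -1.0], [-0.015, -1.0, -0.002]]
force: [0.5, 0.7, 0.7]
opening: 0.996
```

Call:
arm_command(translation=[[0.4,-0.7,0],[0.4,-0.7,0],[0.4,-0.7,0],[0.4,-0.7,0],[0.4,-0.7,0]], rotation=[[0,0,0],[0,0,0],[0,0,0],[0,0,0],[0,0,0]], grip=[-1,-1,-1,-1,-1])

```text
time_s: 35.95
position: [0.6188, 0.1861, 0.3036]
tcp_rot: [[-1.0, -0.002, -0.0], [0.0, -0.0, -1.0], [0.002, -1.0, 0.0]]
force: [0.4, -0.2, -0.6]
opening: 1.001
```

```bash
python3 seat.py .056 .018 .145 seat56
```

```text
-0.006 [0.6501 0.187 ] 17.1
-0.003 [0.6506 0.1872] 17.0
0 [0.6512 0.1872] 16.6
0.003 [0.6525 0.1871] 17.2
0.006 [0.6529 0.1872] 17.8
0.009 [0.6535 0.1872] 17.9
35.95 [0.6188 0.1861 0.3036] [[0.6506, 0.1885], [0.6515, 0.1871], [0.6515, 0.187]]
```

View pics/seat56.png

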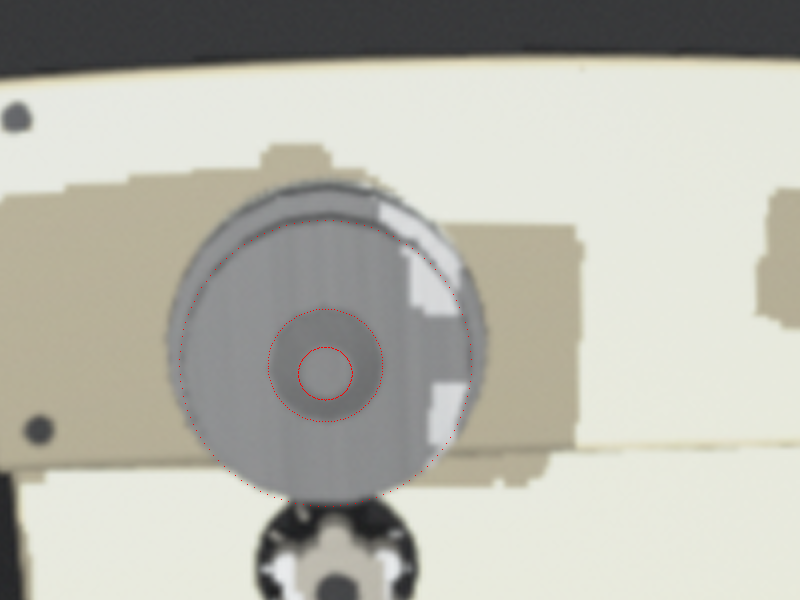

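Disc56 is home and concentric. Next is disc46.

Call:
arm_command(translation=[[1,0,1],[1,0,1],[1,0,1]], rotation=[[0,0,0],[0,0,0],[0,0,0]], grip=[-1,-1,-1])

```text
time_s: 36.3
position: [0.5348, 0.1041, 0.3032]
tcp_rot: [[-1.0, -0.007, -0.002], [0.002, -0.001, -1.0], [0.007, -1.0, 0.001]]
force: [0.3, 0.3, -0.0]
opening: 1.0
```

Call:
arm_command(translation=[[1,0,1],[1,0,1],[1,0,1]], rotation=[[0,0,0],[0,0,0],[0,0,0]], grip=[-1,-1,-1])

```text
time_s: 36.6
position: [0.4558, 0.0247, 0.3041]
tcp_rot: [[-1.0, -0.004, -0.003], [0.003, -0.0, -1.0], [0.004, -1.0, 0.0]]
force: [0.6, -0.2, -0.1]
opening: 0.998
```

Call:
arm_command(translation=[[0.44,0,1],[0.44,0,1],[0.44,0,1]], rotation=[[0,0,0],[0,0,0],[0,0,0]], grip=[-1,-1,-1])

```text
time_s: 36.9
position: [0.4238, -0.0567, 0.3049]
tcp_rot: [[-1.0, 0.0, -0.005], [0.005, -0.001, -1.0], [-0.0, -1.0, 0.001]]
force: [-0.1, 0.8, -0.4]
opening: 1.003
```

Call:
arm_command(translation=[[0,0,1],[0,0,1]], rotation=[[0,0,0],[0,0,0]], grip=[-1,-1])

```text
time_s: 37.1
position: [0.4256, -0.1351, 0.3052]
tcp_rot: [[-1.0, 0.002, 0.001], [-0.001, -0.001, -1.0], [-0.002, -1.0, 0.001]]
force: [-1.0, -0.7, 0.7]
opening: 0.993
```

Call:
arm_command(translation=[[0,0.81,0.99],[0,0.81,0.99],[0,0.81,0.99]], rotation=[[0,0,0],[0,0,0],[0,0,0]], grip=[-1,-1,-1])

```text
time_s: 37.4
position: [0.4243, -0.2157, 0.2367]
tcp_rot: [[-1.0, -0.003, -0.004], [0.004, 0.002, -1.0], [0.003, -1.0, -0.002]]
force: [-0.9, 0.4, 0.7]
opening: 0.999
```

Call:
arm_command(translation=[[0,0.5,0],[0,1,0],[0,1,0],[0,1,0],[0,1,0]], rotation=[[0,0,0],[0,0,0],[0,0,0],[0,0,0],[0,0,0]], grip=[-1,-1,-1,-1,-1])

```text
time_s: 37.9
position: [0.4255, -0.2132, 0.162]
tcp_rot: [[-1.0, 0.003, 0.001], [-0.001, -0.002, -1.0], [-0.003, -1.0, 0.002]]
force: [-0.1, 0.1, 0.5]
opening: 1.001
```

Call:
arm_command(translation=[[0,0,0],[0,0,0],[0,0,0]], rotation=[[0,0,0],[0,0,0],[0,0,0]], grip=[-1,-1,-1])

```text
time_s: 38.2
position: [0.4243, -0.2131, 0.1614]
tcp_rot: [[-1.0, 0.002, -0.0], [0.0, -0.001, -1.0], [-0.002, -1.0, 0.001]]
force: [-0.4, -0.3, -0.7]
opening: 1.0
```

```bash
python3 look.py .046 .016 .459 -.213 d46
```

```text
0.75 [ 0.4591 -0.2124  0.    ]
t 38.2 pos [ 0.4243 -0.2131  0.1614] fit [ 0.4569 -0.2135] 20.4 [[0.4564, -0.214], [0.4569, -0.2135], [0.4569, -0.2135]]
tool shares to grasp (x,y,z): [-0.405  1.706  0.002]
```

View pics/d46.png

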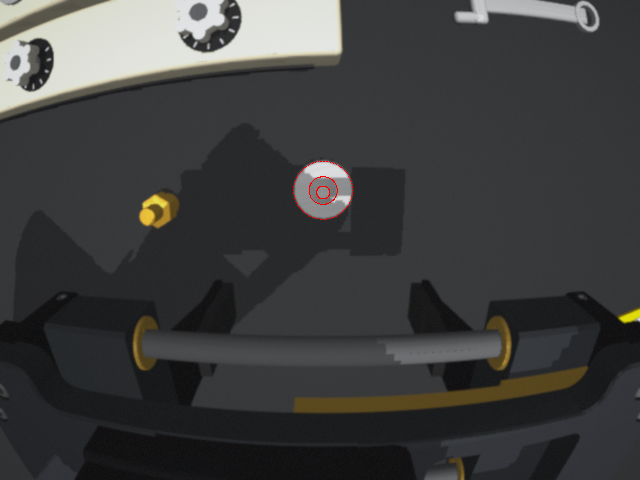

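Call:
arm_command(translation=[[-0.413,0.5,0.004],[-0.413,1,0.004],[-0.413,1,0.004]], rotation=[[0,0,0],[0,0,0],[0,0,0]], grip=[-1,-1,-1])

```text
time_s: 38.6
position: [0.4544, -0.2111, 0.0758]
tcp_rot: [[-1.0, -0.009, 0.0], [-0.0, 0.007, -1.0], [0.009, -1.0, -0.007]]
force: [-0.9, -0.2, 0.3]
opening: 1.0
```

Call:
arm_command(translation=[[0,0.35,0],[0,0.6,0],[0,0.69,0],[0,0.69,0],[0,0.69,0]], rotation=[[0,0,0],[0,0,0],[0,0,0],[0,0,0],[0,0,0]], grip=[-1,-1,-1,-1,-1])

```text
time_s: 39.1
position: [0.4573, -0.2137, 0.0265]
tcp_rot: [[-1.0, 0.002, -0.0], [0.0, -0.001, -1.0], [-0.002, -1.0, 0.001]]
force: [0.8, -0.1, -0.8]
opening: 1.0
```

Call:
arm_command(translation=[[0,0,0],[0,0,0],[0,0,0],[0,0,0],[0,0,0]], rotation=[[0,0,0],[0,0,0],[0,0,0],[0,0,0],[0,0,0]], grip=[-1,-1,-1,-1,-1])

```text
time_s: 39.6
position: [0.4569, -0.2132, 0.0252]
tcp_rot: [[-1.0, 0.0, -0.0], [0.0, -0.0, -1.0], [-0.0, -1.0, 0.0]]
force: [0.1, 0.2, 0.2]
opening: 1.004
```

```bash
python3 - <<'E'
from h import *
s=bot.read_state();c=eyes.capture("wrist");p=np.array(s["position"]);F=disc(.046,.016)
x,v=fit(c,s,p[:2],F,.006);print(p.round(4),(x-p[:2]).round(4),round(v,1))
E
```

```text
[ 0.4569 -0.2132  0.0252] [-0.0001 -0.0005] 19.3
```

Call:
arm_command(translation=[[0,0,0],[0,0,0],[0,0,0],[0,0,0],[0,0,0]], rotation=[[0,0,0],[0,0,0],[0,0,0],[0,0,0],[0,0,0]], grip=[0,1,1,1,1])

```text
time_s: 40.15
position: [0.4569, -0.2132, 0.0251]
tcp_rot: [[-1.0, -0.0, -0.0], [0.0, 0.0, -1.0], [0.0, -1.0, -0.0]]
force: [0.4, -0.0, 0.5]
opening: 0.63
```

Call:
arm_command(translation=[[0,0,0],[0,0,0],[0,0,0],[0,0,0],[0,0,0]], rotation=[[0,0,0],[0,0,0],[0,0,0],[0,0,0],[0,0,0]], grip=[1,1,1,1,1])

```text
time_s: 40.65
position: [0.4569, -0.2133, 0.0251]
tcp_rot: [[-1.0, 0.0, -0.0], [0.0, -0.0, -1.0], [-0.0, -1.0, 0.0]]
force: [-0.5, 0.1, -0.7]
opening: 0.52
```

Call:
arm_command(translation=[[0,-0.1,0],[0,-0.3,0],[0,-0.6,0],[0,-1,0],[0,-1,0]], rotation=[[0,0,0],[0,0,0],[0,0,0],[0,0,0],[0,0,0]], grip=[1,1,1,1,1])

```text
time_s: 41.15
position: [0.4587, -0.2144, 0.1086]
tcp_rot: [[-1.0, 0.006, 0.0], [-0.0, -0.004, -1.0], [-0.006, -1.0, 0.004]]
force: [1.6, 0.0, -1.8]
opening: 0.511
```

Call:
arm_command(translation=[[0,0,0],[0,0,0],[0,0,0],[0,0,0]], rotation=[[0,0,0],[0,0,0],[0,0,0],[0,0,0]], grip=[1,1,1,1])

```text
time_s: 41.55
position: [0.4563, -0.2128, 0.1041]
tcp_rot: [[-1.0, -0.002, -0.0], [0.0, 0.001, -1.0], [0.002, -1.0, -0.001]]
force: [0.5, 0.3, -2.1]
opening: 0.514
```

```bash
python3 held.py .046 .016 h
```

```text
t 41.55 pos [ 0.4563 -0.2128  0.1041] offset in hand [-0.      0.0006] 19.4 [[0.0011, 0.0006], [-0.0001, 0.0006], [-0.0001, 0.0005]] F [ 0.5  0.3 -2.1] op 44.7
```

Call:
arm_command(translation=[[0,-0.3,-0.3],[0,-0.65,-0.65],[0,-1,-1]], rotation=[[0,0,0],[0,0,0],[0,0,0]], grip=[1,1,1])

```text
time_s: 41.9
position: [0.4563, -0.1323, 0.1851]
tcp_rot: [[-1.0, -0.002, -0.001], [0.001, 0.001, -1.0], [0.002, -1.0, -0.001]]
force: [-0.2, -0.5, -1.9]
opening: 0.518
```

Call:
arm_command(translation=[[0,-0.4,-0.5],[0,-0.75,-1],[0,-0.75,-1]], rotation=[[0,0,0],[0,0,0],[0,0,0]], grip=[1,1,1])

```text
time_s: 42.2
position: [0.4575, -0.0495, 0.248]
tcp_rot: [[-1.0, 0.005, 0.005], [-0.005, 0.0, -1.0], [-0.005, -1.0, -0.0]]
force: [0.6, -0.0, -2.7]
opening: 0.519
```

Call:
arm_command(translation=[[0,0,-0.5],[0,0,-1]], rotation=[[0,0,0],[0,0,0]], grip=[1,1])

```text
time_s: 42.4
position: [0.457, 0.0269, 0.2447]
tcp_rot: [[-1.0, -0.0, -0.003], [0.003, -0.0, -1.0], [0.0, -1.0, 0.0]]
force: [1.1, -0.4, -2.2]
opening: 0.519
```

Call:
arm_command(translation=[[0,0,-0.5],[0,0,-1]], rotation=[[0,0,0],[0,0,0]], grip=[1,1])

```text
time_s: 42.6
position: [0.4565, 0.1076, 0.2442]
tcp_rot: [[-1.0, -0.001, -0.001], [0.001, -0.0, -1.0], [0.001, -1.0, 0.0]]
force: [1.4, 0.2, -1.3]
opening: 0.519
```

Call:
arm_command(translation=[[0,0,-0.5],[0,0,-0.85],[0,0,-0.995],[0,0,-0.995]], rotation=[[0,0,0],[0,0,0],[0,0,0],[0,0,0]], grip=[1,1,1,1])

```text
time_s: 43.0
position: [0.4566, 0.187, 0.2442]
tcp_rot: [[-1.0, -0.001, 0.002], [-0.002, -0.001, -1.0], [0.001, -1.0, 0.001]]
force: [0.3, -0.9, -1.8]
opening: 0.519
```

Call:
arm_command(translation=[[-0.3,0,0],[-0.65,0,0],[-1,0,0]], rotation=[[0,0,0],[0,0,0],[0,0,0]], grip=[1,1,1])

```text
time_s: 43.3
position: [0.5378, 0.1843, 0.2446]
tcp_rot: [[-1.0, -0.001, -0.002], [0.002, -0.001, -1.0], [0.001, -1.0, 0.001]]
force: [-0.1, 0.4, -2.0]
opening: 0.516
```

Call:
arm_command(translation=[[-0.4,0,0],[-0.75,0,0],[-1,0,0]], rotation=[[0,0,0],[0,0,0],[0,0,0]], grip=[1,1,1])

```text
time_s: 43.6
position: [0.6191, 0.1835, 0.2442]
tcp_rot: [[-1.0, -0.0, -0.003], [0.003, -0.001, -1.0], [0.0, -1.0, 0.001]]
force: [-0.1, 0.4, -2.6]
opening: 0.518
```

Call:
arm_command(translation=[[-0.25,0,0],[-0.43,0,0],[-0.43,0,0],[-0.43,0,0],[-0.43,0,0]], rotation=[[0,0,0],[0,0,0],[0,0,0],[0,0,0],[0,0,0]], grip=[1,1,1,1,1])

```text
time_s: 44.1
position: [0.6502, 0.1854, 0.2446]
tcp_rot: [[-1.0, -0.002, -0.001], [0.001, -0.0, -1.0], [0.002, -1.0, 0.0]]
force: [0.2, -0.0, -1.4]
opening: 0.519
```

Call:
arm_command(translation=[[0,0,0],[0,0,0],[0,0,0],[0,0,0],[0,0,0]], rotation=[[0,0,0],[0,0,0],[0,0,0],[0,0,0],[0,0,0]], grip=[1,1,1,1,1])

```text
time_s: 44.6
position: [0.6513, 0.1865, 0.2452]
tcp_rot: [[-1.0, 0.0, 0.0], [-0.0, -0.0, -1.0], [-0.0, -1.0, 0.0]]
force: [-0.2, 0.2, -1.5]
opening: 0.515
```

```bash
python3 held.py .046 .016 h
```

```text
t 44.6 pos [0.6513 0.1865 0.2452] offset in hand [0.0002 0.0005] 19.1 [[0.0047, 0.0004], [-0.0001, 0.0005], [-0.0, 0.0005]] F [-0.2  0.2 -1.5] op 44.8
```

Call:
arm_command(translation=[[0,0.15,0],[0,0.3,0],[0,0.42,0],[0,0.52,0],[0,0.6,0]], rotation=[[0,0,0],[0,0,0],[0,0,0],[0,0,0],[0,0,0]], grip=[1,1,1,1,1])

```text
time_s: 45.15
position: [0.6509, 0.1863, 0.1956]
tcp_rot: [[-1.0, -0.002, -0.0], [0.0, -0.0, -1.0], [0.002, -1.0, 0.0]]
force: [1.2, -0.2, -1.9]
opening: 0.517
```

Call:
arm_command(translation=[[0,0.03,0],[0,0.06,0],[0,0.08,0],[0,0.09,0],[0,0.09,0]], rotation=[[0,0,0],[0,0,0],[0,0,0],[0,0,0],[0,0,0]], grip=[1,1,1,1,1])

```text
time_s: 45.65
position: [0.6514, 0.1864, 0.1902]
tcp_rot: [[-1.0, 0.0, -0.0], [0.0, 0.0, -1.0], [-0.0, -1.0, -0.0]]
force: [0.2, 0.1, -1.3]
opening: 0.518
```

Call:
arm_command(translation=[[0,0.006,0],[0,0.015,0],[0,0.015,0],[0,0.015,0],[0,0.015,0]], rotation=[[0,0,0],[0,0,0],[0,0,0],[0,0,0],[0,0,0]], grip=[1,1,1,1,1])

```text
time_s: 46.15
position: [0.6514, 0.1864, 0.1887]
tcp_rot: [[-1.0, 0.0, -0.0], [0.0, -0.0, -1.0], [-0.0, -1.0, 0.0]]
force: [1.0, -0.2, -3.2]
opening: 0.511
```

Call:
arm_command(translation=[[0,0.006,0],[0,0.01,0],[0,0.01,0],[0,0.01,0],[0,0.01,0]], rotation=[[0,0,0],[0,0,0],[0,0,0],[0,0,0],[0,0,0]], grip=[1,1,1,1,1])

```text
time_s: 46.65
position: [0.6514, 0.1864, 0.1881]
tcp_rot: [[-1.0, 0.0, -0.0], [0.0, 0.0, -1.0], [-0.0, -1.0, -0.0]]
force: [-0.3, -0.5, -0.3]
opening: 0.516
```

Call:
arm_command(translation=[[0,0.008,0],[0,0.008,0],[0,0.008,0]], rotation=[[0,0,0],[0,0,0],[0,0,0]], grip=[1,1,1])

```text
time_s: 46.95
position: [0.6515, 0.1864, 0.1881]
tcp_rot: [[-1.0, 0.001, -0.0], [0.0, 0.0, -1.0], [-0.001, -1.0, -0.0]]
force: [-2.5, -0.4, 5.2]
opening: 0.515
```

Call:
arm_command(translation=[[0,0,0],[0,0,0],[0,0,0],[0,0,0],[0,0,0]], rotation=[[0,0,0],[0,0,0],[0,0,0],[0,0,0],[0,0,0]], grip=[-0.07,-0.25,-0.5,-0.75,-1])

```text
time_s: 47.45
position: [0.6513, 0.1864, 0.1869]
tcp_rot: [[-1.0, -0.0, -0.0], [0.0, -0.0, -1.0], [0.0, -1.0, 0.0]]
force: [0.1, 0.0, 0.5]
opening: 0.809
```

Call:
arm_command(translation=[[0,-0.1,0],[0,-0.4,0],[0,-1,0],[0,-1,0]], rotation=[[0,0,0],[0,0,0],[0,0,0],[0,0,0]], grip=[-1,-1,-1,-1])

```text
time_s: 47.85
position: [0.6557, 0.187, 0.2755]
tcp_rot: [[-1.0, 0.016, 0.0], [-0.0, 0.002, -1.0], [-0.016, -1.0, -0.002]]
force: [0.8, 1.3, 1.8]
opening: 0.992
```

Call:
arm_command(translation=[[0.4,-0.7,0],[0.4,-0.7,0],[0.4,-0.7,0],[0.4,-0.7,0],[0.4,-0.7,0]], rotation=[[0,0,0],[0,0,0],[0,0,0],[0,0,0],[0,0,0]], grip=[-1,-1,-1,-1,-1])

```text
time_s: 48.35
position: [0.6191, 0.1862, 0.3217]
tcp_rot: [[-1.0, -0.002, -0.0], [0.0, -0.0, -1.0], [0.002, -1.0, 0.0]]
force: [-0.4, -0.0, 0.4]
opening: 0.998
```

```bash
python3 seat.py .046 .016 .163 seat46
```

```text
-0.006 [0.65  0.187] 16.5
-0.003 [0.6505 0.187 ] 16.3
0 [0.651  0.1869] 16.1
0.003 [0.6516 0.1872] 15.9
0.006 [0.653  0.1872] 16.5
0.009 [0.6534 0.1872] 16.8
48.35 [0.6191 0.1862 0.3217] [[0.6505, 0.1858], [0.6514, 0.187], [0.6513, 0.1871]]
```

View pics/seat46.png

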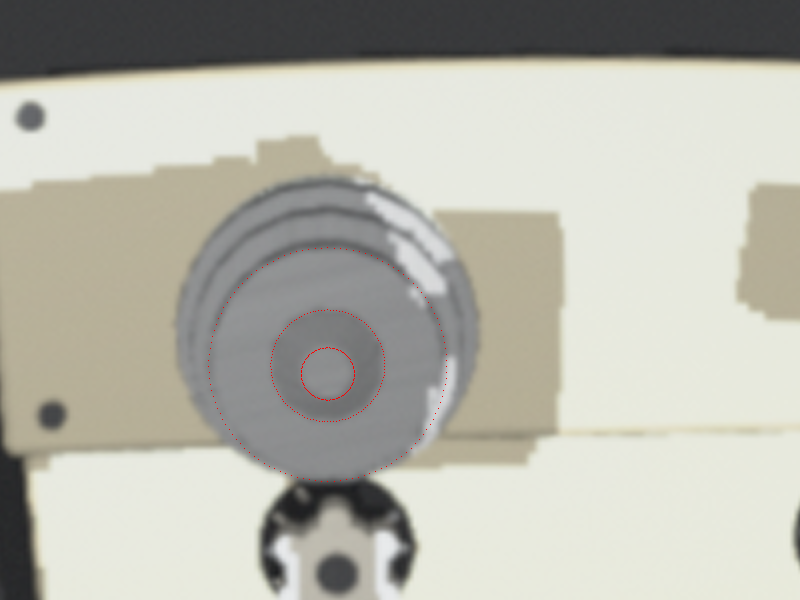

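Disc46 is home. The last weight is disc36.

Call:
arm_command(translation=[[1,0,0],[1,0,0]], rotation=[[0,0,0],[0,0,0]], grip=[-1,-1])

```text
time_s: 48.6
position: [0.5368, 0.1861, 0.3208]
tcp_rot: [[-1.0, -0.006, -0.001], [0.001, -0.001, -1.0], [0.006, -1.0, 0.001]]
force: [0.4, -0.1, 0.4]
opening: 0.998
```

Call:
arm_command(translation=[[1,0,-0.4],[1,0,-0.4],[1,0,-0.4]], rotation=[[0,0,0],[0,0,0],[0,0,0]], grip=[-1,-1,-1])

```text
time_s: 48.9
position: [0.4542, 0.2194, 0.322]
tcp_rot: [[-1.0, -0.006, 0.003], [-0.003, -0.0, -1.0], [0.006, -1.0, 0.0]]
force: [0.0, -0.4, -1.4]
opening: 0.999
```

Call:
arm_command(translation=[[0.79,1,0],[0.79,1,0],[0.79,1,0]], rotation=[[0,0,0],[0,0,0],[0,0,0]], grip=[-1,-1,-1])

```text
time_s: 49.2
position: [0.3855, 0.216, 0.2371]
tcp_rot: [[-1.0, -0.022, 0.001], [-0.001, -0.006, -1.0], [0.022, -1.0, 0.006]]
force: [-1.1, 0.6, -0.2]
opening: 1.004
```

Call:
arm_command(translation=[[0,0.5,0],[0,1,0],[0,1,0],[0,1,0],[0,1,0]], rotation=[[0,0,0],[0,0,0],[0,0,0],[0,0,0],[0,0,0]], grip=[-1,-1,-1,-1,-1])

```text
time_s: 49.7
position: [0.3982, 0.2187, 0.1647]
tcp_rot: [[-1.0, 0.003, -0.0], [0.0, 0.001, -1.0], [-0.003, -1.0, -0.001]]
force: [-0.1, -0.3, 0.3]
opening: 1.001
```

Call:
arm_command(translation=[[0,0,0],[0,0,0],[0,0,0]], rotation=[[0,0,0],[0,0,0],[0,0,0]], grip=[-1,-1,-1])

```text
time_s: 50.0
position: [0.3966, 0.2186, 0.1643]
tcp_rot: [[-1.0, 0.002, -0.0], [0.0, 0.001, -1.0], [-0.002, -1.0, -0.001]]
force: [-0.6, -0.3, 0.1]
opening: 0.997
```

```bash
python3 look.py .036 .014 .430 .219 d36
```

```text
0.81 [0.4297 0.2208 0.    ]
t 50.0 pos [0.3966 0.2186 0.1643] fit [0.429  0.2212] 20.3 [[0.4285, 0.2207], [0.429, 0.2212], [0.429, 0.2213]]
tool shares to grasp (x,y,z): [-0.401  1.742 -0.032]
```

View pics/d36.png

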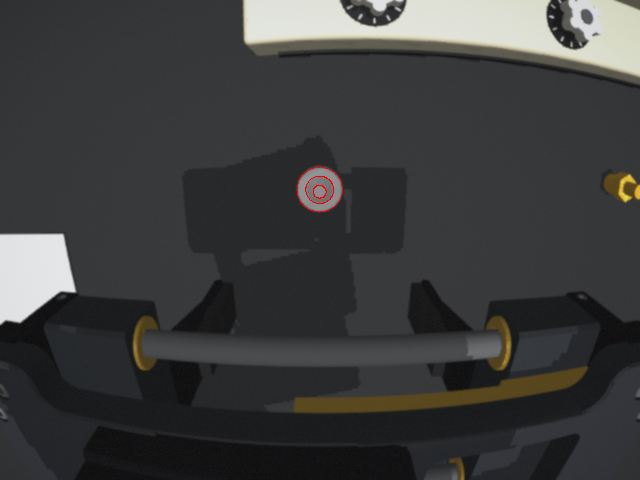

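Call:
arm_command(translation=[[-0.41,0.5,-0.034],[-0.41,1,-0.034],[-0.41,1,-0.034]], rotation=[[0,0,0],[0,0,0],[0,0,0]], grip=[-1,-1,-1])

```text
time_s: 50.4
position: [0.4262, 0.2201, 0.0788]
tcp_rot: [[-1.0, -0.011, -0.001], [0.001, -0.003, -1.0], [0.011, -1.0, 0.003]]
force: [-1.5, -0.7, -0.1]
opening: 1.002
```

Call:
arm_command(translation=[[0,0.35,0],[0,0.6,0],[0,0.72,0],[0,0.72,0],[0,0.72,0]], rotation=[[0,0,0],[0,0,0],[0,0,0],[0,0,0],[0,0,0]], grip=[-1,-1,-1,-1,-1])

```text
time_s: 50.9
position: [0.4293, 0.2213, 0.027]
tcp_rot: [[-1.0, 0.001, 0.0], [-0.0, 0.0, -1.0], [-0.001, -1.0, -0.0]]
force: [0.8, 0.2, 0.0]
opening: 0.999
```

Call:
arm_command(translation=[[0,0,0],[0,0,0],[0,0,0],[0,0,0],[0,0,0]], rotation=[[0,0,0],[0,0,0],[0,0,0],[0,0,0],[0,0,0]], grip=[-1,-1,-1,-1,-1])

```text
time_s: 51.4
position: [0.429, 0.2211, 0.0258]
tcp_rot: [[-1.0, 0.0, -0.0], [0.0, 0.0, -1.0], [-0.0, -1.0, -0.0]]
force: [-0.3, -0.6, -0.8]
opening: 0.999
```

```bash
python3 - <<'E'
from h import *
s=bot.read_state();c=eyes.capture("wrist");p=np.array(s["position"]);F=disc(.036,.014)
x,v=fit(c,s,p[:2],F,.006);print(p.round(4),(x-p[:2]).round(4),round(v,1))
E
```

```text
[0.429  0.2211 0.0258] [ 0.     -0.0001] 19.8
```

Call:
arm_command(translation=[[0,0.009,0],[0,0.009,0],[0,0.009,0],[0,0.009,0],[0,0.009,0]], rotation=[[0,0,0],[0,0,0],[0,0,0],[0,0,0],[0,0,0]], grip=[0,1,1,1,1])

```text
time_s: 51.95
position: [0.4289, 0.2211, 0.0249]
tcp_rot: [[-1.0, -0.0, -0.0], [0.0, -0.0, -1.0], [0.0, -1.0, 0.0]]
force: [0.2, -0.0, 1.0]
opening: 0.631
```

Call:
arm_command(translation=[[0,0,0],[0,0,0],[0,0,0],[0,0,0],[0,0,0]], rotation=[[0,0,0],[0,0,0],[0,0,0],[0,0,0],[0,0,0]], grip=[1,1,1,1,1])

```text
time_s: 52.45
position: [0.4289, 0.2211, 0.025]
tcp_rot: [[-1.0, 0.0, -0.0], [0.0, -0.0, -1.0], [-0.0, -1.0, 0.0]]
force: [0.5, 0.5, -0.4]
opening: 0.403
```

Call:
arm_command(translation=[[0,0,0],[0,0,0],[0,0,0]], rotation=[[0,0,0],[0,0,0],[0,0,0]], grip=[1,1,1])

```text
time_s: 52.75
position: [0.4289, 0.2211, 0.025]
tcp_rot: [[-1.0, -0.0, -0.0], [0.0, -0.0, -1.0], [0.0, -1.0, 0.0]]
force: [0.6, 0.5, 0.1]
opening: 0.401
```

Call:
arm_command(translation=[[0,-0.1,0],[0,-0.3,0],[0,-0.6,0],[0,-1,0],[0,-1,0]], rotation=[[0,0,0],[0,0,0],[0,0,0],[0,0,0],[0,0,0]], grip=[1,1,1,1,1])

```text
time_s: 53.25
position: [0.4311, 0.2218, 0.1084]
tcp_rot: [[-1.0, 0.007, 0.0], [0.0, 0.002, -1.0], [-0.007, -1.0, -0.002]]
force: [1.8, 0.4, -1.6]
opening: 0.398
```

Call:
arm_command(translation=[[0,0,0],[0,0,0],[0,0,0],[0,0,0]], rotation=[[0,0,0],[0,0,0],[0,0,0],[0,0,0]], grip=[1,1,1,1])

```text
time_s: 53.65
position: [0.4283, 0.221, 0.104]
tcp_rot: [[-1.0, -0.002, -0.0], [0.0, -0.001, -1.0], [0.002, -1.0, 0.001]]
force: [-0.3, 0.6, -0.7]
opening: 0.4
```

```bash
python3 held.py .036 .014 h
```

```text
t 53.65 pos [0.4283 0.221  0.104 ] offset in hand [-0.0001  0.0006] 20.0 [[0.0013, 0.0004], [-0.0003, 0.0007], [0.0001, 0.0006]] F [-0.3  0.6 -0.7] op 34.8
```

Call:
arm_command(translation=[[0,-0.5,0],[0,-1,0]], rotation=[[0,0,0],[0,0,0]], grip=[1,1])

```text
time_s: 53.9
position: [0.4277, 0.2207, 0.1839]
tcp_rot: [[-1.0, -0.006, -0.0], [0.0, -0.001, -1.0], [0.006, -1.0, 0.001]]
force: [1.8, 1.0, -0.8]
opening: 0.407
```

Call:
arm_command(translation=[[-0.25,-0.3,0.15],[-0.55,-0.65,0.3],[-0.8,-0.94,0.434],[-0.8,-0.94,0.434]], rotation=[[0,0,0],[0,0,0],[0,0,0],[0,0,0]], grip=[1,1,1,1])

```text
time_s: 54.3
position: [0.4979, 0.1856, 0.2632]
tcp_rot: [[-1.0, 0.01, -0.002], [0.002, 0.001, -1.0], [-0.01, -1.0, -0.001]]
force: [0.5, 0.8, -1.0]
opening: 0.398
```

Call:
arm_command(translation=[[-0.3,0,0],[-0.65,0,0],[-1,0,0]], rotation=[[0,0,0],[0,0,0],[0,0,0]], grip=[1,1,1])

```text
time_s: 54.6
position: [0.5715, 0.1868, 0.2581]
tcp_rot: [[-1.0, -0.005, 0.0], [-0.0, -0.0, -1.0], [0.005, -1.0, 0.0]]
force: [0.2, -1.1, -0.5]
opening: 0.401
```

Call:
arm_command(translation=[[-0.35,0,0],[-0.65,0,0],[-0.88,0,0],[-0.98,0,0],[-0.98,0,0]], rotation=[[0,0,0],[0,0,0],[0,0,0],[0,0,0],[0,0,0]], grip=[1,1,1,1,1])

```text
time_s: 55.1
position: [0.6506, 0.1865, 0.258]
tcp_rot: [[-1.0, -0.004, -0.0], [0.0, -0.0, -1.0], [0.004, -1.0, 0.0]]
force: [0.6, -0.5, -1.1]
opening: 0.401
```

Call:
arm_command(translation=[[0,0,0],[0,0,0],[0,0,0],[0,0,0],[0,0,0]], rotation=[[0,0,0],[0,0,0],[0,0,0],[0,0,0],[0,0,0]], grip=[1,1,1,1,1])

```text
time_s: 55.6
position: [0.6511, 0.1864, 0.2605]
tcp_rot: [[-1.0, 0.0, -0.0], [0.0, 0.0, -1.0], [-0.0, -1.0, -0.0]]
force: [0.1, 0.2, -0.1]
opening: 0.401
```

```bash
python3 held.py .036 .014 h
```

```text
t 55.6 pos [0.6511 0.1864 0.2605] offset in hand [-0.      0.0005] 19.8 [[0.0037, 0.0007], [-0.0003, 0.0007], [0.0002, 0.0006]] F [ 0.1  0.2 -0.1] op 34.9
```

Call:
arm_command(translation=[[0,0.15,0],[0,0.3,0],[0,0.42,0],[0,0.52,0],[0,0.6,0]], rotation=[[0,0,0],[0,0,0],[0,0,0],[0,0,0],[0,0,0]], grip=[1,1,1,1,1])

```text
time_s: 56.15
position: [0.6509, 0.1863, 0.2106]
tcp_rot: [[-1.0, -0.002, -0.0], [0.0, -0.0, -1.0], [0.002, -1.0, 0.0]]
force: [-0.5, -0.5, -1.6]
opening: 0.408
```

Call:
arm_command(translation=[[0,0.03,0],[0,0.06,0],[0,0.08,0],[0,0.09,0],[0,0.09,0]], rotation=[[0,0,0],[0,0,0],[0,0,0],[0,0,0],[0,0,0]], grip=[1,1,1,1,1])

```text
time_s: 56.65
position: [0.6514, 0.1864, 0.2052]
tcp_rot: [[-1.0, 0.0, -0.0], [0.0, 0.0, -1.0], [-0.0, -1.0, -0.0]]
force: [-0.2, 0.2, -1.7]
opening: 0.403
```

Call:
arm_command(translation=[[0,0.006,0],[0,0.01,0],[0,0.01,0],[0,0.01,0],[0,0.01,0]], rotation=[[0,0,0],[0,0,0],[0,0,0],[0,0,0],[0,0,0]], grip=[1,1,1,1,1])

```text
time_s: 57.15
position: [0.6513, 0.1864, 0.2042]
tcp_rot: [[-1.0, 0.0, -0.0], [0.0, 0.0, -1.0], [-0.0, -1.0, -0.0]]
force: [-0.4, -0.7, -0.7]
opening: 0.4
```

Call:
arm_command(translation=[[0,0.006,0],[0,0.008,0],[0,0.008,0],[0,0.008,0],[0,0.008,0]], rotation=[[0,0,0],[0,0,0],[0,0,0],[0,0,0],[0,0,0]], grip=[1,1,1,1,1])

```text
time_s: 57.65
position: [0.6515, 0.1864, 0.204]
tcp_rot: [[-1.0, 0.001, -0.0], [0.0, 0.0, -1.0], [-0.001, -1.0, -0.0]]
force: [-1.5, -0.7, 2.2]
opening: 0.402
```

Call:
arm_command(translation=[[0,0,0],[0,0,0],[0,0,0],[0,0,0],[0,0,0]], rotation=[[0,0,0],[0,0,0],[0,0,0],[0,0,0],[0,0,0]], grip=[0.16,0,-0.25,-0.5,-0.75])

```text
time_s: 58.15
position: [0.6512, 0.1863, 0.2031]
tcp_rot: [[-1.0, -0.001, -0.0], [0.0, -0.0, -1.0], [0.001, -1.0, 0.0]]
force: [0.5, 0.1, 0.6]
opening: 0.683
```

Call:
arm_command(translation=[[0,0,0],[0,-0.1,0],[0,-0.4,0],[0,-1,0],[0,-1,0]], rotation=[[0,0,0],[0,0,0],[0,0,0],[0,0,0],[0,0,0]], grip=[-1,-1,-1,-1,-1])

```text
time_s: 58.65
position: [0.6556, 0.187, 0.2919]
tcp_rot: [[-1.0, 0.016, -0.0], [0.0, 0.002, -1.0], [-0.016, -1.0, -0.002]]
force: [-0.1, 0.1, 0.7]
opening: 0.994
```

Call:
arm_command(translation=[[0.4,-0.7,0],[0.4,-0.7,0],[0.4,-0.7,0],[0.4,-0.7,0],[0.4,-0.7,0]], rotation=[[0,0,0],[0,0,0],[0,0,0],[0,0,0],[0,0,0]], grip=[-1,-1,-1,-1,-1])

```text
time_s: 59.15
position: [0.6191, 0.1862, 0.3378]
tcp_rot: [[-1.0, -0.002, -0.0], [0.0, -0.0, -1.0], [0.002, -1.0, 0.0]]
force: [-0.3, -0.2, 0.4]
opening: 1.001
```

```bash
python3 seat.py .036 .014 .179 seat36; python3 - <<'E'
from h import *
c=eyes.capture("side"); im=cv2.resize(c["image"][180:300,140:300],None,fx=5,fy=5,interpolation=cv2.INTER_CUBIC); cv2.imwrite("pics/side1.png",im)
for n in ("adapter","loose_gauge"):
    for d in models.spot_point("side",n)[:1]: print(n,(np.array(d["point"])*[640,480]).round(1))
E
```

```text
-0.006 [0.6498 0.1869] 15.2
-0.003 [0.6502 0.1869] 15.3
0 [0.6508 0.1868] 15.3
0.003 [0.6513 0.1868] 15.1
0.006 [0.653  0.1871] 15.4
0.009 [0.6534 0.1871] 16.0
59.15 [0.6191 0.1862 0.3378] [[0.6494, 0.1868], [0.6514, 0.1871], [0.6514, 0.1872]]
adapter [374.9 243.8]
loose_gauge [141.1 367.3]
```

View pics/side1.png

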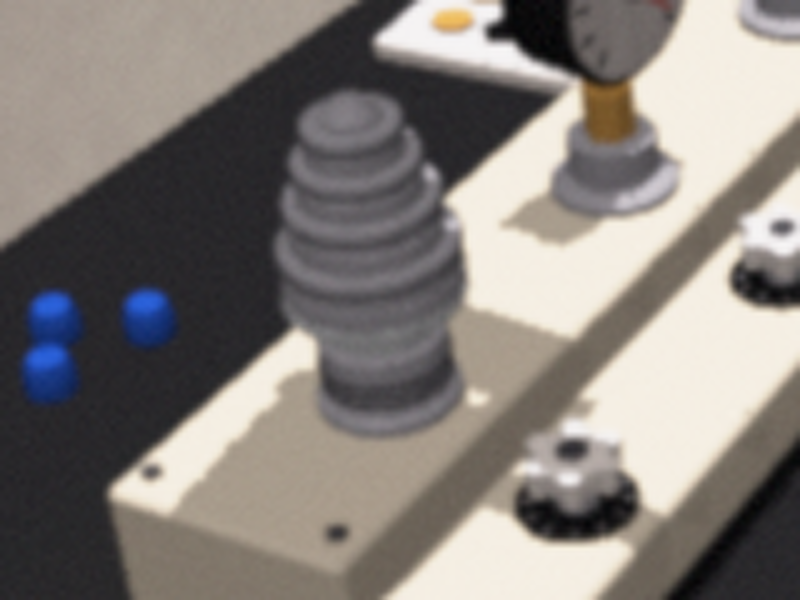

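View pics/seat36.png

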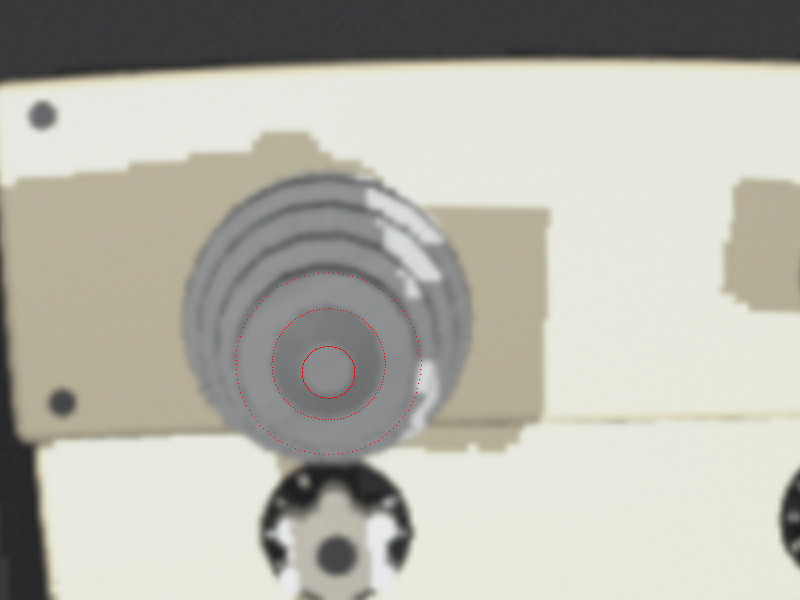

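The stack is upright and in the right order, with no gaps showing in either view, and the gripper is clear. I'm handing it in.

```bash
python3 -c "
from rig import bot
print(bot.hand_in()); print(bot.read_state()['time_s'])"
```

```text
the job is handed in; nothing more can be done
None
the job is handed in; nothing more can be done
```

The weight carrier is on the piston column and all four weights are stacked on it, 66, 56, 46 and 36 mm from the bottom up. I handed the job in at about 59 s of the 138 s allowed; the hand-in gives no verdict.

- **Seating:** Each piece was lowered in steps of about 1 mm or less and released once the force reading showed contact. Each touched down within about 0.3 mm of its expected height.
- **Centring:** In the last wrist picture after each placing, the spigot circles put every piece within about 1 mm of the column axis at (0.651, 0.187). The final side view shows an upright, level stack with no visible gaps, and the gripper was clear of it.
- **Weaker checks:** The rim fits on the upper weights were noisier than the spigot fits, by 1–2 mm, because of low contrast between steel and steel. The circle-fit score also barely changes with assumed height, so seat height rests on the contact readings and the side view.
- **Bystanders:** The fitting and the loose gauge were detected again within 1–4 pixels of where they started in the side view, which fits detector noise. The spanner was not measured again after the last move, but no move went near it.

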